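# Put the baking things back into the drawer organiser trays

## Robot

A 6-joint arm with a two-finger parallel gripper is mounted at the origin on a cart in front of the work surface, level with it; the furniture and walls round the work are solid. World frame = base frame: x ahead of the robot, y to its left, z up, the work surface at z = 0. Lengths are in mm, angles in rad, forces in N, time in s.
With the tool pointing down it reaches from about 275 to 1000 mm from the base axis. Payload 8.4 kg.
Tool frame: the origin (TCP) lies at the very end of the fingers, on their centre line; the grasp point (between the pads) lies 19 mm behind it; z points along the fingers, y is the line along which they close (so a half turn about z gives the same grasp; the last joint's range is limited). The gripper opens to 85 mm and grips with 20 to 120 N. Pads are 22 mm wide; open, the fingers measure 114 mm over their backs; the gripper's body (76 mm by 85 mm) begins 54 mm behind the grasp point. The pads swing forward as they close: fully open they stand 13 mm farther back than shut.
Start: joints at [1.201, 0.353, 1.633, -0, 1.155, -0.002], TCP at [224.726, 583.203, 209.781] pointing down, gripper open.
Joint ranges: [-2.63, 2.63], [-0.92, 2.1], [0.06, 2.66], [-1.3, 4.44], [0, 2.69], [-3.02, 3.02]. Speed limits (rad/s): [2.22, 2.22, 2.79, 3.14, 3.14, 3.14].

## Interface

Orientations are given as [roll, pitch, yaw] about the fixed x, y, z axes, in that order (R = Rz(yaw) Ry(pitch) Rx(roll)).
In Python, from rig import sensors, grab_frame, camera_params, order gives the robot as it stands. The module is installed in compiled form; this text tells all that it offers.
- The arm moves only by the tool move_arm, never from a script. Its argument "motion" is a list of rows, each a list of 7 numbers: the turn, a rotation vector about the tool's x, y, z in rad, then the shift along the tool's x, y, z in m, then the finger opening in m, from 0 to 0.0854. A call has 1 to 8 rows; each row is the pose to reach, as a shift and turn from the pose commanded when the call began, along the tool's axes at that moment; what a row does not reach only later rows make up. A row lasts 1/8 s, in which the tool goes at most 62.5 mm and 10.7 degrees, less where a joint would pass 70% of its speed; a pose out of reach is approached as far as the arm can. A call with a gripper value outside its range is refused whole. The fingers move at their own pace and stop on an object; "grip_force" is the grip in N (left out, the last holds). Time passes only in rows, so rows that repeat a pose let the fingers close. It gives the time, the measured TCP pose, the force, the opening and the grip force at its end, in the units of the state.
- sensors.sense(): the state, without advancing time (a new reading comes with each control period).
- grab_frame(name): name is "side" or "top" or "wrist"; returns (picture, depth): 420x560x3 uint8, red, green, blue; 420x560 float32, mm along the optical axis (not along the pixel's ray), 0 where there is no reading.
- camera_params(name): a dict with "camera_matrix" (3x3 intrinsics, pixels), "k1" (the pictures are not rectified: a ray, as slopes to the right and down, at radius r is drawn at 1 + k1 r^2 times it, then the intrinsics apply), "world_from_camera" (4x4, takes a point from camera to world coordinates). Camera axes: x right, y down, z forward; pixel columns grow to the right and rows downward; lengths in mm; the calibration is good to about 2 mm. A picture is of the moment at which its call begins: read the wrist's pose just before it. camera_params takes no time and is no camera call; for the wrist camera it gives the pose at the moment of the call.
- order.sign_off(): hands the job in; it is judged then, once.
The state is a dict: "clock": time; "qpos": joint angles; "qvel": joint speeds; "joint_efforts": joint torques, N m; "eef_pos": TCP position; "tcp_rot": TCP orientation; "contact_force": force on the tool from outside, world axes, zero at the start; "wrist_torque": the same for the moment, N m; "opening": opening from 0.0 (shut) to 1.0 (fully open); "grasp_force": force on a finger pad.
Only numpy, scipy, OpenCV 4.12 (cv2) and the standard library are available. Lean on these libraries where they do the work, as an engineer would, in place of code of your own. Each camera call takes 0.05 s, during which the arm holds its last target. There are 200 camera calls.

## Task

Baking is done: put the five loose things in front back into the three bamboo organiser trays. Stand the two loose spice jars upright in the empty bays of the spice box, one jar to a bay, setting the glass down gently; lay the teaspoon flat in the long narrow tray; and put the measuring cups away as a nested set in the wide tray, the large cup flat on the tray's floor along its length and the small cup inside it with both handles pointing the same way. Leave the jar already standing in the box in its bay and do not shift the kitchen timer.

Things in the scene. Friction and masses are not known exactly. Their poses are not given: they have to be found in the camera images.
- dark_jar: Loose small glass spice jar, round, 47 mm in diameter, 69 mm tall, dark grey contents, grey steel lid on top (46 mm in diameter, top 15 mm). Stands upright. Origin at the centre of its underside, z up along the jar. 0.08 to 0.17 kg.
- orange_jar: Loose small glass spice jar, round, 41 mm in diameter, 73 mm tall, orange-brown contents, grey steel lid on top (40 mm in diameter, top 15 mm). Stands upright. Origin at the centre of its underside, z up along the jar. 0.08 to 0.17 kg.
- large_cup: Loose large steel measuring cup, 136 mm long (y axis), 33 tall, open top. Origin on the underside plane, mid-length. Round cup 68 mm wide, its centre at y = +34 mm; flat handle from the rim (y = 0) to y = -68 mm, 18 mm wide, within z 27 to 33 mm. Inside about 60 mm wide at the rim (z = 31), floor 2 mm thick. 0.05 kg.
- small_cup: Loose small steel measuring cup, 112 mm long (y axis), 27 tall, open top. Origin on the underside plane, mid-length. Round cup 53 mm wide, its centre at y = +29 mm; flat handle from y = +3 to y = -56 mm, 18 mm wide, within z 21 to 27 mm. Centred inside, its origin lies 5 mm to +y of the large cup's; it leans 0.15 rad as its handle rests on the large rim. 0.035 kg.
- teaspoon: Loose steel teaspoon lying flat, bowl up, 135 mm long (its x axis), 29 mm wide at the bowl, 10 mm tall, near 20 mm wide to grip at its middle. Origin under the middle of its length, at the height of the surface it lies on; z up. 0.02 kg.
- spice_box: Spice box: fixed bamboo tray with three square bays in a row, 210 mm long (y axis) by 74 wide (x axis), walls 32 mm high, 6 thick, dividers 26 high. Bays 62 x 62 mm inside, centres at y = -68, 0, +68 mm, x = 0. Floor 5 mm above the origin (centre of the underside). The middle bay already holds a jar; either loose jar may go in either end bay.
- cup_tray: Measuring-cup tray: fixed wide undivided bamboo tray, 164 mm long (its y axis) by 98 mm wide (its x axis), inside 152 x 86 mm, walls 24 mm high and 6 mm thick. Inner floor 5 mm above the origin, which is the centre of the underside. Takes the large cup lying along its length, handle to either end.
- spoon_tray: Spoon tray: fixed long narrow undivided bamboo tray, 198 mm long (its y axis) by 70 mm wide (its x axis), inside 186 x 58 mm, walls 20 mm high and 6 mm thick. Inner floor 5 mm above the origin, which is the centre of the underside.
- jar_in_box: Glass spice jar with yellow contents that already stands in the middle bay of the spice box, 47 mm in diameter, 69 mm tall. Origin at the centre of its underside. It stays there, upright.
- kitchen_timer: Wind-up kitchen timer, red dial on a cream base, 63 mm in diameter, 49 mm tall, standing behind the trays. Origin at the centre of its underside. A bystander: leave it alone.
Things that resemble listed ones, but are neither listed nor needed, are in the scene too. What is shaped like the dark_jar but purple is not meant.

How it is judged:
By the outcome, as a careful person would: the job done as asked, in the order asked, and still so for the second after the job is handed in, with the robot touching nothing.
It also fails if it takes over 144 s, if anything falls off the work surface, if the arm or the gripper's body presses on something with over 40 N, if the wrist force passes 120 N, or if a joint passes its speed limit or range.

## Working session

There is one attempt and no reset: what is moved stays moved. The work goes in short steps, Python scripts to look and compute and a tool call to move; the robot and the scene stay as the last step left them, time stands still between calls to the robot, and variables do not carry over. Pictures are saved under pics/ and viewed, at most 14 in all, crops included, and the job is handed in when it is done.

Besides the shell and the picture viewer there is one more tool, called after ">>>" in YAML: its name, and indented under it one key for each argument. move_arm: Moves the arm, as the interface text tells. Its arguments: {"type":"object","properties":{"motion":{"type":"array","items":{"type":"array","items":{"type":"number"}}},"grip_force":{"type":"number"}},"required":["motion"]}

```bash
mkdir -p pics; python3 - <<'E'
from rig import sensors, grab_frame, camera_params
import cv2,numpy as np
for n in ["top","side"]:
    p,d=grab_frame(n); c=camera_params(n)
    np.savez(f"pics/{n}0.npz",p=p,d=d)
    cv2.imwrite(f"pics/{n}0.png",p[...,::-1]); print(n,c)
print(sensors.sense())
E
```

```text
top {'camera_matrix': array([[408.01022007,   0.        , 281.4495737 ],
       [  0.        , 408.01022007, 216.68576281],
       [  0.        ,   0.        ,   1.        ]]), 'k1': -0.12412414529054076, 'world_from_camera': array([[ 8.74554727e-03, -9.86450965e-01,  1.63823105e-01,
         4.07085130e+02],
       [-9.99903778e-01, -6.86270064e-03,  1.20556138e-02,
        -4.36000819e+00],
       [-1.07680029e-02, -1.63912774e-01, -9.86416065e-01,
         1.04975052e+03],
       [ 0.00000000e+00,  0.00000000e+00,  0.00000000e+00,
         1.00000000e+00]])}
side {'camera_matrix': array([[503.84929694,   0.        , 281.26728124],
       [  0.        , 503.84929694, 213.51260075],
       [  0.        ,   0.        ,   1.        ]]), 'k1': 0.04260245388266505, 'world_from_camera': array([[-9.87499246e-01, -1.32541638e-01,  8.53109218e-02,
         4.52971337e+02],
       [-1.57485506e-01,  8.52294893e-01, -4.98790267e-01,
         6.86017623e+02],
       [-6.59958415e-03, -5.05990247e-01, -8.62513951e-01,
         1.21805733e+03],
       [ 0.00000000e+00,  0.00000000e+00,  0.00000000e+00,
         1.00000000e+00]])}
{'clock': 0.1, 'qpos': array([ 1.20066241e+00,  3.53618688e-01,  1.63403122e+00, -1.95931696e-05,
        1.15517839e+00, -2.38566326e-03]), 'qvel': array([-0.00097845, -0.00457151, -0.00193695,  0.00074751, -0.00112888,
        0.00108094]), 'joint_efforts': array([ 7.39164025e-04, -6.06350827e+01, -3.42815173e+01,  2.27196250e-05,
        3.90130881e-03,  2.82334702e-05]), 'eef_pos': array([224.53838571, 582.81004499, 209.12411906]), 'tcp_rot': array([-3.14035697e+00,  1.49674850e-05,  2.77385233e+00]), 'contact_force': array([ 0.4227747 , -0.20328187,  0.42176048]), 'wrist_torque': array([-0.01665028, -0.05213605, -0.00793613]), 'grasp_force': 0.0, 'opening': 1.0002745987130077}
```

View pics/top0.png

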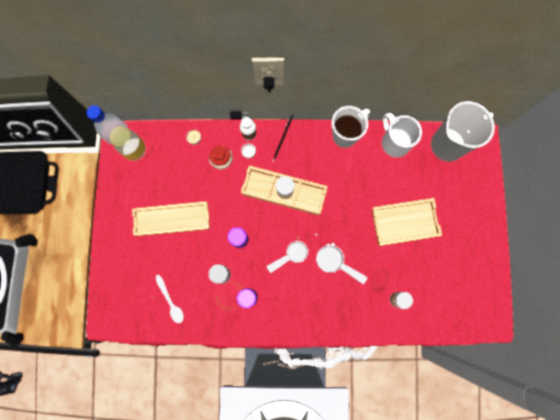

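View pics/side0.png

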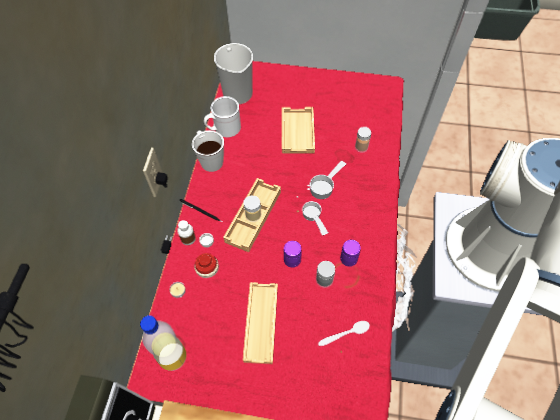

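Top view: candidates for the dark jar are the grey-lidded jar (219,274) and the two purple decoys (237,237) and (247,298). The orange jar is at (402,300) and the yellow jar in the box at (284,187). The small cup is at (297,252), the large cup at (330,260) and the spoon at (170,298). The trays are the spoon tray (170,219), spice box (284,191) and cup tray (407,222). I choose the grey-lidded jars at (219,274) and (402,300), and I'll check them in a crop.

```bash
cat > h.py <<'E'
import numpy as np,cv2
from rig import sensors,grab_frame,camera_params
def rays(c,uv):
    K=c["camera_matrix"];k=c["k1"]
    uv=np.asarray(uv,float).reshape(-1,2)
    n=cv2.undistortPoints(uv[:,None],K,np.array([k,0,0,0.]))[:,0]
    return np.c_[n,np.ones(len(n))]
def onplane(c,uv,z):
    T=c["world_from_camera"];r=rays(c,uv)@T[:3,:3].T;o=T[:3,3]
    return o+r*((z-o[2])/r[:,2])[:,None]
def cloud(c,d):
    v,u=np.mgrid[:d.shape[0],:d.shape[1]]
    P=rays(c,np.c_[u.ravel(),v.ravel()])*d.reshape(-1,1)
    T=c["world_from_camera"]
    return (P@T[:3,:3].T+T[:3,3]).reshape(*d.shape,3)
def project(c,P):
    T=np.linalg.inv(c["world_from_camera"]);q=np.atleast_2d(P)@T[:3,:3].T+T[:3,3];q=q[:,:2]/q[:,2:]
    q=q*(1+c["k1"]*(q**2).sum(1,keepdims=True));K=c["camera_matrix"]
    return q*[K[0,0],K[1,1]]+K[:2,2]
E
python3 - <<'E'
from h import *
for n,(x0,x1,y0,y1) in {"top":(90,460,120,345),"side":(200,420,80,390)}.items():
    z=np.load(f"pics/{n}0.npz");p,d=z["p"],z["d"];c=camera_params(n);W=cloud(c,d)
    hsv=cv2.cvtColor(p,cv2.COLOR_RGB2HSV)
    red=((hsv[...,0]<8)|(hsv[...,0]>168))&(hsv[...,1]>140)
    m=(~red).astype(np.uint8); a=np.zeros_like(m);a[y0:y1,x0:x1]=m[y0:y1,x0:x1]
    N,L,S,C=cv2.connectedComponentsWithStats(a)
    for i in range(1,N):
        if S[i,4]<60: continue
        w=W[L==i]; w=w[np.isfinite(w).all(1)]
        col=np.median(p[L==i],0)
        (rc,wh,an)=cv2.minAreaRect(w[:,:2].astype(np.float32))
        print(n,C[i].round(),S[i,4],col,"z%.0f..%.0f"%tuple(np.percentile(w[:,2],[5,95])),"med",np.median(w,0).round(),"rect",np.round(rc),np.round(wh),round(an))
    s=p[y0:y1,x0:x1]
p=np.load("pics/side0.npz")["p"]
cv2.imwrite("pics/crop1.png",np.hstack([cv2.resize(p[225:300,270:370],(400,300),interpolation=3),cv2.resize(p[115:190,290:390],(400,300),interpolation=3)])[...,::-1])
E
```

```text
top [111. 148.] 1956 [183. 156. 120.] z-1..211 med [746. 410.  72.] rect [549. 341.] [682. 304.] 44
top [248. 129.] 275 [233. 222. 219.] z3..84 med [799.  96.  58.] rect [627.  63.] [459.  45.] 11
top [348. 132.] 775 [114. 102. 101.] z3..97 med [ 794. -159.   60.] rect [651. -76.] [100. 498.] 62
top [421. 138.] 2297 [156. 148. 147.] z2..135 med [ 782. -336.   49.] rect [ 686. -201.] [221. 647.] 36
top [193. 137.] 187 [243. 224. 171.] z3..16 med [798. 250.  10.] rect [609. 138.] [493.  41.] 30
top [248. 150.] 194 [240. 236. 234.] z-2..17 med [760. 100.   3.] rect [593.  60.] [391.  40.] 13
top [223. 163.] 140 [198.5 133.5 119. ] z-1..28 med [719. 161.  17.] rect [584.  72.] [381.  65.] 33
top [284. 190.] 2527 [248. 228. 172.] z2..74 med [649.   2.   9.] rect [561.  29.] [221. 279.] 74
top [406. 221.] 2539 [252. 234. 180.] z2..25 med [ 569. -316.    6.] rect [ 533. -197.] [127. 444.] 17
top [170. 218.] 2181 [252. 233. 177.] z2..21 med [575. 300.   6.] rect [542. 191.] [452. 144.] 73
top [237. 237.] 359 [231. 125. 251.] z1..72 med [519. 115.  68.] rect [476.  71.] [203.  51.] 46
top [29
[... 1413 characters left out ...]
58.] 5
side [206. 240.] 168 [241.  234.5 233.5] z-1..17 med [760.  97.   5.] rect [612. 380.] [ 37. 689.] 28
side [350. 252.] 432 [156.   53.  154.5] z7..72 med [376. 103.  65.] rect [414. 358.] [661.  48.] 82
side [292. 253.] 421 [176.  60. 164.] z7..72 med [522. 129.  66.] rect [482. 371.] [ 46. 631.] 9
side [211. 272.] 103 [184. 159. 137.] z5..26 med [720. 195.  16.] rect [725. 186.] [59. 24.] 53
side [325. 273.] 414 [221.5 211.  211.5] z13..73 med [433. 172.  67.] rect [432. 399.] [ 45. 573.] 0
side [260. 323.] 2332 [251. 230. 170.] z2..22 med [575. 305.   7.] rect [546. 443.] [ 88. 512.] 11
side [346. 332.] 379 [243. 244. 244.] z0..13 med [352. 288.   6.] rect [367. 299.] [137.  31.] 35
```

View pics/crop1.png

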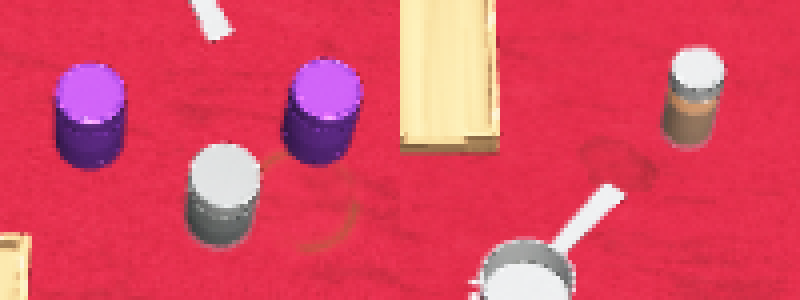

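The crop confirms it: the left half shows the grey-lidded dark jar (crop 223,195) beside two purple decoys, and the right half shows the orange jar (crop 693,95).

```bash
python3 - <<'E'
from h import *
def med(w): 
    r=cv2.minAreaRect(w[:,:2].astype(np.float32)); return np.round(r[0],1),np.round(r[1],1),round(r[2],1)
for n in ["top","side"]:
    z=np.load(f"pics/{n}0.npz");p,d=z["p"],z["d"];c=camera_params(n);W=cloud(c,d)
    W[d<100]=np.nan; hsv=cv2.cvtColor(p,cv2.COLOR_RGB2HSV)
    red=((hsv[...,0]<8)|(hsv[...,0]>168))&(hsv[...,1]>140)
    def sel(cx,cy,R,z0,z1,m=None):
        k=(np.hypot(W[...,0]-cx,W[...,1]-cy)<R)&(W[...,2]>z0)&(W[...,2]<z1)
        return W[k&(~red if m is None else m)]
    for nm,a in {"dark":(430,158,45,62,80),"orange":(370,-281,45,65,85),"boxjar":(649,2,40,60,80),"purp1":(519,115,40,60,80),"purp2":(374,90,40,60,80)}.items():
        w=sel(*a); print(n,nm,len(w),"z",w[:,2].mean().round(1),"mean",w.mean(0).round(1),med(w))
    for nm,a in {"box":(649,2,130,25,40),"cupt":(569,-314,110,17,35),"spt":(575,302,120,12,30),"lcup":(463,-108,110,-5,60),"lcuprim":(463,-108,110,25,45),"scup":(472,-10,70,-5,60),"scuprim":(472,-10,70,18,45),"spoon":(353,288,90,-5,25)}.items():
        w=sel(*a); print(n,nm,len(w),"z",np.percentile(w[:,2],[5,50,95]).round(1),"mean",w.mean(0).round(1),med(w))
E
```

```text
top dark 275 z 68.9 mean [430.4 159.6  68.9] (array([429.7, 159.2]), array([43.2, 43.3]), 1.3)
top orange 222 z 72.5 mean [ 370.9 -284.4   72.5] (array([ 370.6, -284.8]), array([37., 39.]), 44.9)
top boxjar 274 z 72.8 mean [647.2   0.8  72.8] (array([6.48e+02, 5.00e-01]), array([43.5, 43.5]), 74.5)
top purp1 271 z 68.8 mean [521.1 116.   68.8] (array([521.6, 116. ]), array([43.8, 42.8]), 45.5)
top purp2 288 z 68.9 mean [373.3  90.   68.9] (array([373.7,  90.1]), array([42.4, 43.2]), 0.6)
top box 580 z [25.9 31.3 35.3] mean [646.7   2.6  31. ] (array([648.3,   3.2]), array([210.1,  75.3]), 74.8)
top cupt 433 z [18.5 23.6 26.9] mean [ 568.4 -313.    23.4] (array([ 568.8, -314.4]), array([ 99.6, 165.9]), 9.1)
top spt 498 z [12.7 19.5 23.3] mean [572.9 295.8  19. ] (array([573.1, 298.1]), array([ 72.3, 196.7]), 5.9)
top lcup 1340 z [-1.   4.6 33.2] mean [472.5 -97.7  10.4] (array([ 480.1, -112.3]), array([218.5,  95.9]), 76.2)
top lcuprim 287 z [25.8 31.5 35.2] mean [ 452.3 -133.9   31.1] (array([ 471.6, -107.8]), array([209.8,  71.3]), 74.5)
top scup 605 z [-0.8  5.1 28.5] mean [480.1 -
[... 983 characters left out ...]
([ 96.9, 171.3]), 9.0)
side spt 531 z [13.3 20.  24.1] mean [574.2 303.8  19.6] (array([573.8, 299.6]), array([ 69.9, 201.4]), 5.9)
side lcup 940 z [ 0.3 10.  33.8] mean [475.7 -95.9  13.8] (array([ 483.9, -111.4]), array([214.4,  98.5]), 76.9)
side lcuprim 228 z [25.4 30.8 36.5] mean [ 458.2 -126.4   30.7] (array([ 472.2, -106.5]), array([209. ,  69.4]), 75.7)
side scup 439 z [ 0.6 13.5 29.3] mean [482.5 -22.7  14.4] (array([485.8, -11.9]), array([ 76.4, 126. ]), 15.2)
side scuprim 191 z [19.5 25.5 30.7] mean [472.2  -7.7  25.4] (array([482.3, -13.8]), array([ 62. , 126.2]), 11.9)
side spoon 379 z [ 0.1  5.6 12.9] mean [362.3 292.7   5.9] (array([367.1, 299. ]), array([136.8,  31.1]), 35.2)
```

```bash
cat >> h.py <<'E'
def load(n):
    z=np.load(f"pics/{n}.npz");return z["p"],z["d"]
def notred(p):
    h=cv2.cvtColor(p,cv2.COLOR_RGB2HSV);return ~(((h[...,0]<8)|(h[...,0]>168))&(h[...,1]>110))
def comp(m,uv):
    N,L=cv2.connectedComponents(m.astype(np.uint8));return L==L[uv[1],uv[0]]
def circ(P,R):
    from scipy.optimize import least_squares
    f=lambda c:np.hypot(P[:,0]-c[0],P[:,1]-c[1])-R
    return least_squares(f,P[:,:2].mean(0),loss="soft_l1").x
def cup(c,m,zr,R,half):
    # outline of the mask cast onto the rim plane: handle end = farthest along the axis
    k,_=cv2.findContours(m.astype(np.uint8),0,1);k=max(k,key=cv2.contourArea)[:,0]
    P=onplane(c,k,zr)[:,:2]
    A=onplane(c,np.argwhere(m)[:,::-1],zr)[:,:2]
    dc=A.mean(0)
    for _ in range(8):
        far=A[np.hypot(*(A-dc).T)>R+10]
        ax=far.mean(0)-dc;ax/=np.linalg.norm(ax)
        s=(P-dc)@ax
        # rim: outline part within disc, wide side
        q=P[(np.hypot(*(P-dc).T)<R+5)&(s<R*0.6)]
        dc=circ(q,R)
    tip=((P-dc)@ax).max()
    return dc.round(1),np.degrees(np.arctan2(ax[1],ax[0])).round(1),tip.round(1)
def spoon(c,m,z=4):
    A=onplane(c,np.argwhere(m)[:,::-1],z)[:,:2];ce=A.mean(0)
    ax=np.linalg.svd(A-ce,full_matrices=False)[2][0];s=(A-ce)@ax;t=(A-ce)@[-ax[1],ax[0]]
    # centre of the extent along the axis, axis re-fitted through the slices' midpoints
    b=np.linspace(s.min()+4,s.max()-4,14);mid=[(0.5*(x+y),0.5*(t[(s>=x)&(s<=y)].min()+t[(s>=x)&(s<=y)].max()),np.ptp(t[(s>=x)&(s<=y)])) for x,y in zip(b,b[1:])]
    mid=np.array(mid);g=np.polyfit(mid[:,0],mid[:,1],1);sc=(s.min()+s.max())/2
    o=ce+ax*sc+np.array([-ax[1],ax[0]])*np.polyval(g,sc)
    return o.round(1),np.degrees(np.arctan2(ax[1],ax[0])+np.arctan(g[0])).round(1),np.ptp(s).round(1),mid[:,2].round()
def go(x,y,z,yaw):
    """tool shift (m) and turn about tool z for a tool-down target, from the pose measured now"""
    s=sensors.sense();r=s["tcp_rot"]
    from scipy.spatial.transform import Rotation as Q
    R=Q.from_euler("xyz",r);T=Q.from_euler("xyz",[np.pi,0,yaw])
    rv=(R.inv()*T).as_rotvec()
    if abs(rv[2])>np.pi/2: # half-turn gives the same grasp
        rv2=(R.inv()*Q.from_euler("xyz",[np.pi,0,yaw+np.pi])).as_rotvec()
        print(" other half turn:",rv2.round(3))
    print("t%.1f"%s["clock"],"turn",rv.round(3),"shift",((R.inv().apply(np.array([x,y,z])-s["eef_pos"]))/1000).round(4),"q6 %.2f"%s["qpos"][5],"yaw %.3f"%r[2])
E
python3 - <<'E'
from h import *
pts={"top":dict(l=(330,262),s=(297,254),sp=(170,301)),"side":dict(l=(321,190),s=(312,213),sp=(360,328))}
for n in pts:
    p,d=load(n+"0");c=camera_params(n);m=notred(p)
    print(n,"large",cup(c,comp(m,pts[n]["l"]),32,34,0))
    print(n,"small",cup(c,comp(m,pts[n]["s"]),26,26.5,0))
    print(n,"spoon",spoon(c,comp(m,pts[n]["sp"])))
go(431.5,161,200,1.3055)
E
```

```text
top large (array([ 472.1, -113. ]), np.float64(-122.0), np.float64(104.8))
top small (array([489.1, -31.2]), np.float64(122.3), np.float64(85.8))
top spoon (array([366.6, 296.6]), np.float64(-150.0), np.float64(137.1), array([16., 19., 17., 15., 14., 13., 12., 10., 13., 24., 31., 31., 28.]))
side large (array([ 475., -104.]), np.float64(-119.8), np.float64(110.5))
side small (array([490.8, -29.3]), np.float64(123.1), np.float64(83.7))
side spoon (array([369.4, 295.8]), np.float64(30.8), np.float64(136.7), array([24., 29., 29., 24., 11.,  8.,  9., 10., 12., 13., 15., 15., 13.]))
t0.1 turn [-1.000e-03  1.000e-03  1.468e+00] shift [-0.3448 -0.3192  0.0095] q6 -0.00 yaw 2.774
```

>>> move_arm:
  motion:
    - [0,0,0.18,-0.043,-0.04,0.001,0.0854]
    - [0,0,0.37,-0.086,-0.08,0.002,0.0854]
    - [0,0,0.55,-0.129,-0.12,0.003,0.0854]
    - [0,0,0.73,-0.172,-0.16,0.004,0.0854]
    - [0,0,0.91,-0.215,-0.2,0.005,0.0854]
    - [0,0,1.1,-0.258,-0.24,0.006,0.0854]
    - [0,0,1.28,-0.301,-0.28,0.007,0.0854]
    - [0,0,1.468,-0.3448,-0.3192,0.009,0.0854]
  grip_force: 30

```text
clock: 1.1
eef_pos: [432.1, 159.6, 200.8]
tcp_rot: [3.141, -0.0, 1.3]
contact_force: [0.9, 0.4, -0.1]
opening: 1.002
grasp_force: 0.0
```

```bash
python3 - <<'E'
from h import *
c=camera_params("wrist");p,d=grab_frame("wrist");np.savez("pics/w1.npz",p=p,d=d)
cv2.imwrite("pics/w1.png",p[...,::-1]); W=cloud(c,d)
k=(d>50)&(np.hypot(W[...,0]-431,W[...,1]-160)<40)&(W[...,2]>60)&(W[...,2]<80)
print(c["world_from_camera"][:3,3],k.sum())
if k.sum(): print(W[k].mean(0),cv2.minEnclosingCircle(W[k][:,:2].astype(np.float32)))
print(sensors.sense()["eef_pos"]);go(431.5,161,120,1.3055)
E
```

```text
[451.45169518 229.6951402  364.85886885] 2296
[433.16449184 162.30243995  68.01691622] ((432.91192626953125, 161.4868621826172), 22.313066482543945)
[434.52713517 154.30107176 200.57169409]
t1.1 turn [ 0.002  0.003 -0.016] shift [ 0.0058 -0.0049  0.0805] q6 0.62 yaw 1.289
```

View pics/w1.png

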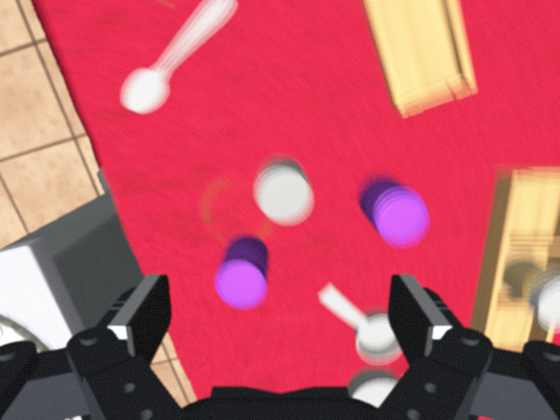

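The wrist view (still moving, blurred) has the dark jar's grey lid at (284,192), clear of the purple decoys at (243,283) and (400,215). It measures (433,161.5), which agrees with the other views. Next I descend and grip.

>>> move_arm:
  motion:
    - [0,0,0,0,0,0.03,0.0854]
    - [0,0,0,0,0,0.07,0.0854]
    - [0,0,0,0,0,0.11,0.0854]
    - [0,0,0,0,0,0.145,0.0854]
    - [0,0,0,0,0,0.165,0.0854]
    - [0,0,0,0,0,0.17,0.0854]
    - [0,0,0,0,0,0.17,0.0854]
    - [0,0,0,0,0,0.17,0.0854]

```text
clock: 2.15
eef_pos: [432.3, 161.6, 31.6]
tcp_rot: [3.14, -0.001, 1.306]
contact_force: [0.1, 0.3, 0.8]
opening: 0.996
grasp_force: 0.0
```

>>> move_arm:
  motion:
    - [0,0,0,0,0,0,0.06]
    - [0,0,0,0,0,0,0.03]
    - [0,0,0,0,0,0,0.03]
    - [0,0,0,0,0,0,0.03]
    - [0,0,0,0,0,0,0.03]
    - [0,0,0,0,0,0,0.03]
    - [0,0,0,0,0,0,0.03]
    - [0,0,0,0,0,0,0.03]

```text
clock: 3.15
eef_pos: [432.1, 161.5, 31.4]
tcp_rot: [3.141, -0.001, 1.306]
contact_force: [-0.6, 0.3, 6.2]
opening: 0.531
grasp_force: 29.7
```

```bash
python3 - <<'E'
from h import *
print(sensors.sense())
go(666.5,69,180,1.3055)
go(630.7,-62.2,180,1.3055)
E
```

```text
{'clock': 3.15, 'qpos': array([3.54457942e-01, 3.71842222e-01, 2.11502335e+00, 7.20929294e-05,
       6.53850329e-01, 6.18956698e-01]), 'qvel': array([-0.00160475,  0.0012602 , -0.00030757, -0.00123859, -0.00060893,
        0.0019444 ]), 'joint_efforts': array([-2.81983681e-03, -4.52489841e+01, -1.93430954e+01, -5.14961674e-02,
       -3.78639260e-01,  7.55207380e-03]), 'eef_pos': array([432.12122923, 161.53964486,  31.36704539]), 'tcp_rot': array([ 3.14090402e+00, -5.44434809e-04,  1.30624055e+00]), 'contact_force': array([-0.59109239,  0.25186229,  6.15724254]), 'wrist_torque': array([-0.02001368,  0.28108131,  0.07533367]), 'grasp_force': 29.655400291085243, 'opening': 0.5313869106263669}
t3.1 turn [ 0.001 -0.001  0.001] shift [-0.028   0.2505 -0.1485] q6 0.62 yaw 1.306
t3.1 turn [ 0.001 -0.001  0.001] shift [-0.164   0.2503 -0.1485] q6 0.62 yaw 1.306
```

>>> move_arm:
  motion:
    - [0,0,0,0,0,-0.03,0.03]
    - [0,0,0,0,0,-0.08,0.03]
    - [0,0,0,-0.003,0.03,-0.12,0.03]
    - [0,0,0,-0.01,0.09,-0.12,0.03]
    - [0,0,0,-0.017,0.15,-0.12,0.03]
    - [0,0,0,-0.024,0.21,-0.12,0.03]
    - [0,0,0,-0.027,0.24,-0.12,0.03]
    - [0,0,0,-0.028,0.2505,-0.12,0.03]

```text
clock: 4.15
eef_pos: [667.1, 68.0, 150.2]
tcp_rot: [-3.141, 0.0, 1.305]
contact_force: [-0.4, 0.6, -0.8]
opening: 0.535
grasp_force: 31.9
```

>>> move_arm:
  motion:
    - [0,0,0,0,0,0,0.03]
    - [0,0,0,0,0,0,0.03]
    - [0,0,0,0,0,0,0.03]

```text
clock: 4.53
eef_pos: [665.3, 69.5, 151.0]
tcp_rot: [-3.141, 0.0, 1.307]
contact_force: [-0.9, -0.2, -1.0]
opening: 0.532
grasp_force: 31.9
```

```bash
python3 - <<'E'
from h import *
s=sensors.sense();print(s["eef_pos"],s["contact_force"],s["opening"])
c=camera_params("wrist");p,d=grab_frame("wrist");np.savez("pics/w2.npz",p=p,d=d)
cv2.imwrite("pics/w2.png",p[...,::-1]); W=cloud(c,d);W[d<50]=np.nan
for z0,z1 in [(28,36)]:
    k=(np.hypot(W[...,0]-649,W[...,1]-3)<130)&(W[...,2]>z0)&(W[...,2]<z1)
    print(k.sum(),cv2.minAreaRect(W[k][:,:2].astype(np.float32)))
go(666.5,69,36,1.3055)
E
```

```text
[665.27722345  69.45223811 151.03490024] [-0.88660906 -0.23516235 -1.01539438] 0.5320999657511558
2392 ((650.3260498046875, 4.517005920410156), (210.39027404785156, 74.42825317382812), 74.88602447509766)
t4.6 turn [-0.    -0.     0.002] shift [-1.000e-04  1.100e-03  1.151e-01] q6 0.37 yaw 1.307
```

View pics/w2.png

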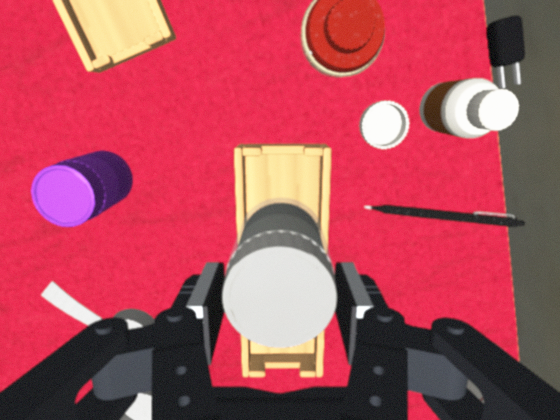

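The held dark jar is at (278,300), above the free end bay of the box whose wall corners show at (238,150) and (327,150). The red timer at (343,30) is well clear.

>>> move_arm:
  motion:
    - [0,0,0,0,0.0015,0.02,0.03]
    - [0,0,0,0,0.0015,0.045,0.03]
    - [0,0,0,0,0.0015,0.065,0.03]
    - [0,0,0,0,0.0015,0.083,0.03]
    - [0,0,0,0,0.0015,0.095,0.03]
    - [0,0,0,0,0.0015,0.103,0.03]
    - [0,0,0,0,0.0015,0.108,0.03]
    - [0,0,0,0,0.0015,0.11,0.03]

```text
clock: 5.58
eef_pos: [667.8, 68.5, 40.9]
tcp_rot: [3.141, -0.0, 1.306]
contact_force: [-0.8, -0.7, -0.9]
opening: 0.535
grasp_force: 31.9
```

>>> move_arm:
  motion:
    - [0,0,0,0,0,0.0005,0.03]
    - [0,0,0,0,0,0.001,0.03]
    - [0,0,0,0,0,0.0015,0.03]
    - [0,0,0,0,0,0.002,0.03]
    - [0,0,0,0,0,0.0025,0.03]
    - [0,0,0,0,0,0.003,0.03]
    - [0,0,0,0,0,0.003,0.03]

```text
clock: 6.45
eef_pos: [667.6, 68.5, 37.7]
tcp_rot: [-3.142, -0.0, 1.306]
contact_force: [-0.7, -0.5, -0.7]
opening: 0.535
grasp_force: 31.9
```

>>> move_arm:
  motion:
    - [0,0,0,0,0,0.0003,0.03]
    - [0,0,0,0,0,0.0006,0.03]
    - [0,0,0,0,0,0.0009,0.03]
    - [0,0,0,0,0,0.0012,0.03]
    - [0,0,0,0,0,0.0012,0.03]

```text
clock: 7.08
eef_pos: [667.6, 68.5, 36.6]
tcp_rot: [-3.142, -0.0, 1.306]
contact_force: [0.5, -0.4, -0.9]
opening: 0.532
grasp_force: 32.0
```

>>> move_arm:
  motion:
    - [0,0,0,0,0,0.0003,0.03]
    - [0,0,0,0,0,0.0006,0.03]
    - [0,0,0,0,0,0.0009,0.03]
    - [0,0,0,0,0,0.0009,0.03]

```text
clock: 7.58
eef_pos: [667.8, 68.5, 36.5]
tcp_rot: [3.141, -0.0, 1.306]
contact_force: [-2.0, 1.2, 6.0]
opening: 0.534
grasp_force: 32.6
```

Contact is light, so I release, lift, and travel to the orange jar.

>>> move_arm:
  motion:
    - [0,0,0,0,0,0,0.05]
    - [0,0,0,0,0,0,0.06]
    - [0,0,0,0,0,0,0.08]
    - [0,0,0,0,0,0,0.08]
    - [0,0,0,0,0,-0.02,0.08]
    - [0,0,0,0,0,-0.06,0.08]
    - [0,0,0,0,0,-0.12,0.08]
    - [0,0,0,0,0,-0.12,0.08]

```text
clock: 8.57
eef_pos: [671.4, 68.9, 162.9]
tcp_rot: [3.132, -0.004, 1.306]
contact_force: [1.0, -0.5, 0.1]
opening: 0.938
grasp_force: 0.0
```

```bash
python3 - <<'E'
from h import *
p,d=grab_frame("side");c=camera_params("side");W=cloud(c,d)
k=(np.hypot(W[...,0]-667,W[...,1]-69)<35)&(W[...,2]>66)&(W[...,2]<80)
print(k.sum(),W[k].mean(0) if k.any() else 0)
go(371.5,-284,156,1.3055)
E
```

```text
221 [667.35840666  69.5399421   73.67129942]
t8.6 turn [ 0.006 -0.002  0.001] shift [-0.4183 -0.1956  0.0018] q6 0.36 yaw 1.306
```

>>> move_arm:
  motion:
    - [0,0,0,-0.05,-0.023,0,0.0854]
    - [0,0,0,-0.104,-0.048,0,0.0854]
    - [0,0,0,-0.158,-0.073,0,0.0854]
    - [0,0,0,-0.212,-0.098,0,0.0854]
    - [0,0,0,-0.266,-0.123,0,0.0854]
    - [0,0,0,-0.32,-0.148,0,0.0854]
    - [0,0,0,-0.374,-0.173,0,0.0854]
    - [0,0,0,-0.418,-0.1935,0,0.0854]

```text
clock: 9.62
eef_pos: [369.4, -285.4, 155.3]
tcp_rot: [-3.141, -0.0, 1.306]
contact_force: [2.2, -0.7, 0.6]
opening: 0.999
grasp_force: 0.0
```

>>> move_arm:
  motion:
    - [0,0,0,0,0,0,0.0854]
    - [0,0,0,0,0,0,0.0854]
    - [0,0,0,0,0,0,0.0854]
    - [0,0,0,0,0,0,0.0854]

```text
clock: 10.12
eef_pos: [372.1, -283.6, 155.6]
tcp_rot: [-3.141, -0.0, 1.308]
contact_force: [0.3, -0.3, -0.3]
opening: 0.999
grasp_force: 0.0
```

```bash
python3 - <<'E'
from h import *
c=camera_params("wrist");p,d=grab_frame("wrist");np.savez("pics/w3.npz",p=p,d=d)
W=cloud(c,d)
k=(d>50)&(np.hypot(W[...,0]-371,W[...,1]+284)<40)&(W[...,2]>64)&(W[...,2]<80)
print(k.sum(),W[k].mean(0),cv2.minEnclosingCircle(W[k][:,:2].astype(np.float32)))
print(sensors.sense()["eef_pos"]);go(371.5,-284,35,1.3055)
E
```

```text
2444 [ 372.52945944 -283.07959145   72.00461991] ((372.3038024902344, -284.1441345214844), 19.633543014526367)
[ 372.09370871 -283.73520723  155.62562506]
t10.2 turn [-0.    -0.     0.002] shift [-0.0004 -0.0005  0.1206] q6 -0.39 yaw 1.308
```

>>> move_arm:
  motion:
    - [0,0,0,0,0,0.02,0.0854]
    - [0,0,0,0,0,0.05,0.0854]
    - [0,0,0,0,0,0.08,0.0854]
    - [0,0,0,0,0,0.105,0.0854]
    - [0,0,0,0,0,0.118,0.0854]
    - [0,0,0,0,0,0.1225,0.0854]
    - [0,0,0,0,0,0.1225,0.0854]
    - [0,0,0,0,0,0.1225,0.06]

```text
clock: 11.18
eef_pos: [372.1, -284.8, 33.9]
tcp_rot: [3.14, 0.001, 1.306]
contact_force: [0.1, 1.2, 0.1]
opening: 0.818
grasp_force: 0.0
```

>>> move_arm:
  motion:
    - [0,0,0,0,0,0,0.05]
    - [0,0,0,0,0,0,0.03]
    - [0,0,0,0,0,0,0.03]
    - [0,0,0,0,0,0,0.03]
    - [0,0,0,0,0,0,0.03]
    - [0,0,0,0,0,0,0.03]
    - [0,0,0,0,0,0,0.03]

```text
clock: 12.05
eef_pos: [371.9, -284.7, 33.8]
tcp_rot: [3.141, 0.0, 1.306]
contact_force: [-1.1, 1.7, 5.4]
opening: 0.462
grasp_force: 29.5
```

```bash
python3 - <<'E'
from h import *
print(sensors.sense()["eef_pos"]);go(631.5,-61.9,153,1.3055)
E
```

```text
[ 371.88556873 -284.72767285   33.7995264 ]
t12.1 turn [0.001 0.    0.001] shift [ 0.2829  0.1924 -0.1191] q6 -0.39 yaw 1.306
```

>>> move_arm:
  motion:
    - [0,0,0,0,0,-0.03,0.03]
    - [0,0,0,0,0,-0.08,0.03]
    - [0,0,0,0.03,0.02,-0.119,0.03]
    - [0,0,0,0.08,0.054,-0.119,0.03]
    - [0,0,0,0.13,0.088,-0.119,0.03]
    - [0,0,0,0.18,0.122,-0.119,0.03]
    - [0,0,0,0.23,0.156,-0.119,0.03]
    - [0,0,0,0.265,0.18,-0.119,0.03]

```text
clock: 13.05
eef_pos: [616.2, -73.6, 152.2]
tcp_rot: [3.141, -0.0, 1.308]
contact_force: [0.7, -1.4, -0.8]
opening: 0.468
grasp_force: 31.3
```

>>> move_arm:
  motion:
    - [0,0,0,0.0179,0.0124,0,0.03]
    - [0,0,0,0.0179,0.0124,0,0.03]
    - [0,0,0,0.0179,0.0124,0,0.03]
    - [0,0,0,0.0179,0.0124,0,0.03]
    - [0,0,0,0.0179,0.0124,0,0.03]

```text
clock: 13.68
eef_pos: [630.7, -62.4, 152.4]
tcp_rot: [3.142, 0.0, 1.305]
contact_force: [-0.7, -0.2, -1.0]
opening: 0.461
grasp_force: 31.3
```

```bash
python3 - <<'E'
from h import *
s=sensors.sense();print(s["eef_pos"],s["opening"])
go(631.5,-61.9,38.8,1.3055)
E
```

```text
[630.74450042 -62.41651742 152.3847018 ] 0.4612215006307543
t13.7 turn [ 0.  0. -0.] shift [0.0007 0.0006 0.1136] q6 0.16 yaw 1.305
```

>>> move_arm:
  motion:
    - [0,0,0,0.0007,0.0006,0.02,0.03]
    - [0,0,0,0.0007,0.0006,0.045,0.03]
    - [0,0,0,0.0007,0.0006,0.07,0.03]
    - [0,0,0,0.0007,0.0006,0.088,0.03]
    - [0,0,0,0.0007,0.0006,0.1,0.03]
    - [0,0,0,0.0007,0.0006,0.107,0.03]
    - [0,0,0,0.0007,0.0006,0.11,0.03]
    - [0,0,0,0.0007,0.0006,0.111,0.03]

```text
clock: 14.68
eef_pos: [632.4, -61.2, 41.6]
tcp_rot: [3.141, -0.0, 1.306]
contact_force: [0.6, 0.4, -0.7]
opening: 0.461
grasp_force: 31.3
```

>>> move_arm:
  motion:
    - [0,0,0,0,0,0.0004,0.03]
    - [0,0,0,0,0,0.0008,0.03]
    - [0,0,0,0,0,0.0012,0.03]
    - [0,0,0,0,0,0.0016,0.03]
    - [0,0,0,0,0,0.002,0.03]
    - [0,0,0,0,0,0.0023,0.03]
    - [0,0,0,0,0,0.0026,0.03]
    - [0,0,0,0,0,0.0026,0.03]

```text
clock: 15.68
eef_pos: [632.1, -61.1, 38.9]
tcp_rot: [3.141, -0.0, 1.306]
contact_force: [-1.7, -0.1, 4.2]
opening: 0.461
grasp_force: 31.8
```

Contact again, so I release and lift.

>>> move_arm:
  motion:
    - [0,0,0,0,0,0,0.045]
    - [0,0,0,0,0,0,0.06]
    - [0,0,0,0,0,0,0.08]
    - [0,0,0,0,0,0,0.08]
    - [0,0,0,0,0,-0.02,0.08]
    - [0,0,0,0,0,-0.06,0.08]
    - [0,0,0,0,0,-0.11,0.08]
    - [0,0,0,0,0,-0.16,0.08]

```text
clock: 16.68
eef_pos: [632.0, -61.1, 201.6]
tcp_rot: [3.141, -0.0, 1.306]
contact_force: [1.7, -0.9, -0.3]
opening: 0.939
grasp_force: 0.0
```

```bash
python3 - <<'E'
from h import *
p,d=grab_frame("side");c=camera_params("side");W=cloud(c,d)
for q in [(667,69),(632,-62),(649,3)]:
    k=(np.hypot(W[...,0]-q[0],W[...,1]-q[1])<35)&(W[...,2]>66)&(W[...,2]<85)
    print(k.sum(),W[k].mean(0) if k.any() else 0)
go(368,296,200,0.5323)
E
```

```text
220 [667.28604518  69.50947643  73.70867914]
167 [630.7446006  -58.19363223  76.64493533]
208 [648.91551319   3.7185795   73.76841005]
t16.7 turn [ 0.009 -0.006  0.774] shift [ 0.2751 -0.3517  0.0059] q6 0.17 yaw 1.306
```

Both jars stand in the box (lid tops at about 74 mm; the orange lid is partly hidden by the gripper, to be checked later). The spoon is next.

>>> move_arm:
  motion:
    - [0,0,0.09,0.03,-0.04,0,0.06]
    - [0,0,0.19,0.067,-0.086,0,0.06]
    - [0,0,0.29,0.104,-0.133,0,0.06]
    - [0,0,0.39,0.141,-0.18,0,0.06]
    - [0,0,0.49,0.178,-0.227,0,0.06]
    - [0,0,0.59,0.215,-0.274,0,0.06]
    - [0,0,0.69,0.25,-0.319,0,0.06]
    - [0,0,0.774,0.2751,-0.3517,0,0.06]

```text
clock: 17.73
eef_pos: [363.1, 298.1, 199.9]
tcp_rot: [-3.141, -0.002, 0.53]
contact_force: [0.4, 0.4, -0.1]
opening: 0.703
grasp_force: 0.0
```

>>> move_arm:
  motion:
    - [0,0,0,0,0,0,0.06]
    - [0,0,0,0,0,0,0.06]
    - [0,0,0,0,0,0,0.06]
    - [0,0,0,0,0,0,0.06]

```text
clock: 18.23
eef_pos: [365.1, 295.7, 198.7]
tcp_rot: [3.141, -0.0, 0.531]
contact_force: [-0.2, -0.0, 0.7]
opening: 0.703
grasp_force: 0.0
```

```bash
python3 - <<'E'
from h import *
c=camera_params("wrist");p,d=grab_frame("wrist");np.savez("pics/w4.npz",p=p,d=d)
uv=project(c,np.array([[368-26,296-15,4.],[368,296,4]])).round().astype(int);print(uv)
m=notred(p);m&=(np.linalg.norm(np.mgrid[:420,:560].transpose(1,2,0)[...,::-1]-uv[1],axis=2)<170)
m=comp(m,uv[1]);print(m.sum(),spoon(c,m))
q=p.copy();q[m]=(q[m]//2)+[0,0,120]
cv2.imwrite("pics/w4.png",q[...,::-1]);print(sensors.sense()["eef_pos"])
E
```

```text
[[280 204]
 [281 174]]
2236 (array([368.9, 297. ]), np.float64(-149.7), np.float64(137.4), array([14., 15., 15., 13., 12., 11.,  9.,  8., 10., 26., 30., 30., 27.]))
[364.95429764 295.70643837 198.60190369]
```

View pics/w4.png

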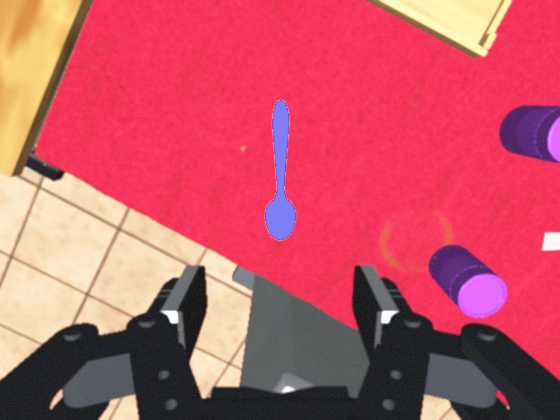

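The spoon mask runs from the handle tip (280,100) to the bowl (280,220), with its middle near (281,170). It lines up with the tool axis, so I descend.

>>> move_arm:
  motion:
    - [0,0,0,0.0035,0.001,0.04,0.045]
    - [0,0,0,0.0035,0.001,0.09,0.045]
    - [0,0,0,0.0035,0.001,0.14,0.045]
    - [0,0,0,0.0035,0.001,0.17,0.045]
    - [0,0,0,0.0035,0.001,0.188,0.045]
    - [0,0,0,0.0035,0.001,0.1945,0.045]
    - [0,0,0,0.0035,0.001,0.1945,0.045]
    - [0,0,0,0.0035,0.001,0.1945,0.045]

```text
clock: 19.27
eef_pos: [368.6, 297.6, 4.9]
tcp_rot: [-3.141, -0.001, 0.532]
contact_force: [0.9, -0.5, -0.4]
opening: 0.526
grasp_force: 0.0
```

>>> move_arm:
  motion:
    - [0,0,0,0,0,0,0.03]
    - [0,0,0,0,0,0,0.01]
    - [0,0,0,0,0,0,0.005]
    - [0,0,0,0,0,0,0.005]
    - [0,0,0,0,0,0,0.005]
    - [0,0,0,0,0,0,0.005]
    - [0,0,0,0,0,0,0.005]
    - [0,0,0,0,0,0,0.005]

```text
clock: 20.27
eef_pos: [367.9, 297.3, 4.1]
tcp_rot: [3.142, 0.0, 0.532]
contact_force: [0.4, 0.4, 0.3]
opening: 0.058
grasp_force: 0.0
```

```bash
python3 - <<'E'
from h import *
s=sensors.sense();print(s["eef_pos"],s["opening"]*85.4)
go(573.7,299.5,100,1.674)
E
```

```text
[367.94117727 297.26936811   4.0516499 ] 4.910654285334385
t20.3 turn [-0.     0.    -1.142] shift [ 0.1784  0.1025 -0.096 ] q6 1.71 yaw 0.532
```

The fingers passed over the thin handle. I'll reopen and go lower.

>>> move_arm:
  motion:
    - [0,0,0,0,0,0,0.03]
    - [0,0,0,0,0,0,0.035]
    - [0,0,0,0,0,0,0.035]
    - [0,0,0,0,0,0.002,0.035]
    - [0,0,0,0,0,0.0033,0.035]
    - [0,0,0,0,0,0.0033,0.035]
    - [0,0,0,0,0,0.0033,0.035]

```text
clock: 21.15
eef_pos: [367.9, 297.3, 0.8]
tcp_rot: [3.142, 0.0, 0.532]
contact_force: [-0.1, -0.1, -0.2]
opening: 0.407
grasp_force: 0.0
```

```bash
python3 - <<'E'
from h import *
print(sensors.sense()["eef_pos"])
p,d=load("w4")
for n in ["top","side"]:
    p,d=grab_frame(n);c=camera_params(n);np.savez(f"pics/{n}1.npz",p=p,d=d)
c=camera_params("side");p,d=load("side1");a=cv2.resize(p[290:370,300:400],(500,400),interpolation=3);cv2.imwrite("pics/s1.png",a[...,::-1])
W=cloud(c,d);k=notred(p)&(np.hypot(W[...,0]-368,W[...,1]-297)<90)&(W[...,2]<14)
A=W[k];s=(A[:,:2]-[368.5,296.7])@[.863,.505]
for t in range(-70,75,10):
    q=A[(s>=t)&(s<t+10)]
    if len(q): print(t,len(q),q[:,2].min().round(1),np.median(q[:,2]).round(1),q[:,2].max().round(1))
E
```

```text
[367.93674821 297.2520285    0.75332084]
-70 16 0.8 5.6 11.5
-60 24 -0.1 5.1 9.6
-50 13 -0.5 4.5 8.4
-10 2 3.1 5.7 8.4
0 15 2.0 10.2 12.8
10 17 2.0 10.0 12.8
20 21 1.5 8.9 13.9
30 26 -1.9 6.7 12.8
40 30 -1.1 6.0 13.7
50 25 0.2 4.4 9.8
60 15 -0.3 1.6 5.6
```

View pics/s1.png

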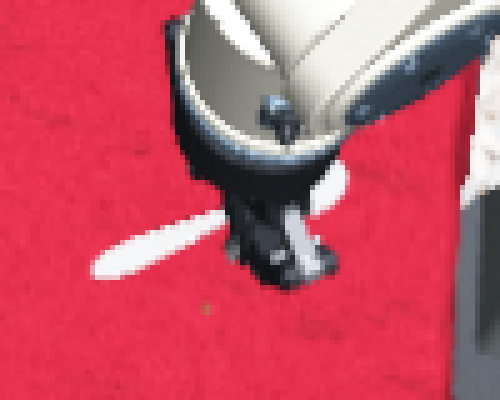

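The spoon is still in place, with its handle at (90–220, 270–215) and bowl at (330,190), and the fingers straddle it. I'll check the handle's height profile from the earlier wrist depth and the current sensors.

```bash
python3 - <<'E'
from h import *
# wrist pose of w4: rebuild camera pose from the current one (same yaw; pure shift)
c=camera_params("wrist");p,d=load("w4")
T=c["world_from_camera"].copy();T[:3,3]+=np.array([364.95,295.7,198.6])-sensors.sense()["eef_pos"];c["world_from_camera"]=T
W=cloud(c,d);m=notred(p)&(np.hypot(W[...,0]-368,W[...,1]-297)<75);A=W[m]
s=(A[:,:2]-[368.5,296.7])@[.863,.505]
for t in range(-70,70,10):
    q=A[(s>=t)&(s<t+10)];print(t,len(q),np.percentile(q[:,2],[10,50,90]).round(1))
r=W[~notred(p)&(np.hypot(W[...,0]-368,W[...,1]-297)<75)];print("table",np.percentile(r[:,2],[10,50,90]).round(1))
E
```

```text
-70 120 [-0.2  5.8  7.8]
-60 265 [1.  4.  6.1]
-50 294 [0.4 2.3 5.4]
-40 250 [1.1 3.3 5.9]
-30 139 [1.3 6.  8.2]
-20 2493 [243.6 281.5 284.8]
-10 5643 [243.9 279.1 281.9]
0 25142 [253.6 283.5 300.4]
10 9275 [290.8 300.5 307.5]
20 146 [0.6 7.5 8.9]
30 161 [1.1 6.3 7.4]
40 182 [1.4 5.  6.1]
50 175 [1.7 3.7 5. ]
60 590 [  2.  362.6 362.6]
table [-1.   0.   1.4]
```

>>> move_arm:
  motion:
    - [0,0,0,0,0,0,0.02]
    - [0,0,0,0,0,0,0.01]
    - [0,0,0,0,0,0,0.002]
    - [0,0,0,0,0,0,0.002]
    - [0,0,0,0,0,0,0.002]
    - [0,0,0,0,0,0,0.002]

```text
clock: 22.0
eef_pos: [367.9, 297.3, 0.8]
tcp_rot: [3.142, 0.0, 0.532]
contact_force: [-0.3, 0.4, -0.3]
opening: 0.026
grasp_force: 0.0
```

```bash
python3 - <<'E'
from h import *
p,d=grab_frame("wrist");q,_=grab_frame("side")
cv2.imwrite("pics/w5.png",np.hstack([cv2.resize(p[200:420,140:420],(480,377)),cv2.resize(q[300:350,320:360],(302,377),interpolation=2)])[...,::-1])
s=sensors.sense();print(s["grasp_force"],s["opening"])
E
```

```text
0.0 0.021932413080196275
```

View pics/w5.png

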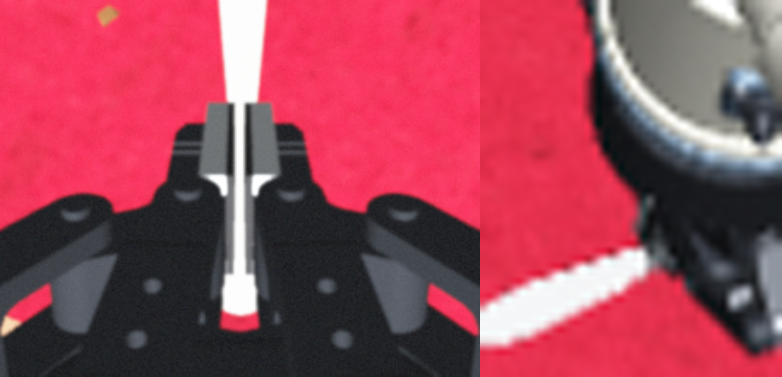

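The wrist crop shows the handle under the nearly shut fingers at (240,100), with the gap narrower than the handle. I'll measure where the fingertips really are from depth.

```bash
python3 - <<'E'
from h import *
for n in ["wrist","side"]:
    c=camera_params(n);p,d=grab_frame(n);W=cloud(c,d);W[d<20]=np.nan
    R=[.862,.507];L=[.507,-.862]
    D=W[...,:2]-np.array([367.9,297.3]);x=D@np.array(R);y=D@np.array(L)
    g=notred(p)&(p.max(2)<170)&(abs(x)<40)&(abs(y)<60)&(W[...,2]<60)&(W[...,2]>-5)
    print(n,g.sum())
    for y0 in range(-40,40,8):
        k=g&(y>=y0)&(y<y0+8)
        if k.sum()>3: print(y0,k.sum(),"z pct",np.percentile(W[k][:,2],[1,5,20,50]).round(1),"x",np.percentile(x[k],[5,50,95]).round(1))
    sp=notred(p)&(p.min(2)>190)&(abs(x)<75)&(abs(y)<16)&(W[...,2]<30)
    for t in range(-70,70,10):
        k=sp&(x>=t)&(x<t+10)
        if k.sum()>3: print("spoon",t,k.sum(),np.percentile(W[k][:,2],[20,50,80]).round(1),"y",np.percentile(y[k],[5,95]).round(1))
E
```

```text
wrist 2846
-16 466 z pct [30.5 32.1 36.2 42.8] x [6.5 7.  7.4]
-8 956 z pct [27.3 29.6 37.4 50. ] x [-4.8 10.9 11.4]
0 969 z pct [27.4 29.6 37.4 49.9] x [-5.4 10.9 11.4]
8 455 z pct [30.3 32.3 36.2 42.8] x [6.5 7.  7.5]
spoon -70 246 [5.6 6.5 7.4] y [-4.   4.4]
spoon -60 206 [2.3 3.6 4.6] y [-3.5  3.9]
spoon -50 106 [0.5 1.  1.6] y [-1.1  1.5]
spoon -40 80 [1.3 2.  2.8] y [-1.1  1.4]
spoon -30 52 [5.1 7.2 8.3] y [-0.6  0.9]
spoon -20 68 [ 8.8  9.6 10.2] y [-0.5  0.9]
spoon -10 79 [ 9.9 10.3 10.8] y [-0.5  0.8]
spoon 0 290 [ 9.1  9.7 10.3] y [-3.3  4.4]
spoon 10 482 [8.3 8.9 9.6] y [-3.6  5.2]
spoon 20 571 [7.1 7.8 8.4] y [-4.1  5.7]
spoon 30 672 [5.9 6.6 7.1] y [-4.9  6.5]
spoon 40 769 [4.5 5.2 5.8] y [-5.3  7.3]
spoon 50 759 [3.1 3.8 4.5] y [-5.3  7.2]
spoon 60 476 [1.7 2.4 3.1] y [-3.9  5.6]
side 28
-16 6 z pct [39.5 39.8 40.7 45.8] x [4.  6.  6.6]
-8 13 z pct [ 3.7  6.4 24.4 35.5] x [ 4.3  9.7 10.4]
0 9 z pct [11.7 17.5 33.3 46.4] x [ 7.3  9.8 10.3]
spoon -70 13 [6.  7.5 9.6] y [-6.8  4.6]
spoon -60 20 [2.9 5.5 7.3] y [-10.3   0.9]
spoon -50 12 [1.2 3.9 8.5] y [-12.   -2.8]
spoon 0 5 [ 6.3  8.5 12.1] y [-1.3  4.1]
spoon 10 17 [ 6.8  9.8 12.1] y [-3.   4.9]
spoon 20 21 [ 7.   9.  10.1] y [-3.   6.1]
spoon 30 21 [5.3 6.9 9.2] y [-2.7  6. ]
spoon 40 25 [ 5.6  8.1 10. ] y [-4.8  6.5]
spoon 50 25 [3.  5.3 7.3] y [-5.1  6.8]
spoon 60 14 [1.2 4.8 7.1] y [-4.2  4.7]
```

Fingertips should be around z≈1, yet they pass the spoon untouched. I'll reopen, lower to z≈-0.5 watching the force, and close again.

>>> move_arm:
  motion:
    - [0,0,0,0,0,0,0.03]
    - [0,0,0,0,0,0,0.035]
    - [0,0,0,0,0,0.0005,0.035]
    - [0,0,0,0,0,0.001,0.035]
    - [0,0,0,0,0,0.0015,0.035]
    - [0,0,0,0,0,0.0015,0.035]

```text
clock: 22.95
eef_pos: [367.9, 297.2, -0.8]
tcp_rot: [3.142, 0.0, 0.532]
contact_force: [-0.2, 1.0, -0.5]
opening: 0.413
grasp_force: 0.0
```

>>> move_arm:
  motion:
    - [0,0,0,0,0,0,0.025]
    - [0,0,0,0,0,0,0.02]
    - [0,0,0,0,0,0,0.015]
    - [0,0,0,0,0,0,0.012]
    - [0,0,0,0,0,0,0.01]
    - [0,0,0,0,0,0,0.01]

```text
clock: 23.7
eef_pos: [368.0, 297.3, -0.7]
tcp_rot: [3.142, -0.0, 0.532]
contact_force: [0.1, -0.1, -0.2]
opening: 0.118
grasp_force: 0.0
```

```bash
python3 - <<'E'
from h import *
p,d=grab_frame("wrist");c=camera_params("wrist");W=cloud(c,d)
a=p[200:420,140:420];cv2.imwrite("pics/w6.png",cv2.resize(a,(700,550))[...,::-1])
v=np.arange(230,400,8)
for u in (250,262,268,285,295,305): print(u,[(int(W[i,u,2])) for i in v])
E
```

```text
250 [0, 0, 1, 0, 0, 34, 41, 46, 53, 57, 64, 68, 73, 76, 86, 86, 89, 89, 89, 89, 94, 97]
262 [0, 0, 1, -1, 28, 33, 41, 48, 53, 57, 58, 57, 57, 57, 58, 57, 57, 5, 6, 1, 94, 98]
268 [0, 0, 0, 0, 0, 0, 0, 0, 0, 0, 0, 5, 2, 2, 2, 2, 2, 3, 7, 0, 94, 97]
285 [7, 9, 10, 10, 9, 10, 9, 10, 9, 8, 7, 4, 1, 0, 1, 1, 2, 3, 5, 7, 0, 97]
295 [0, -1, 0, 0, 26, 35, 42, 46, 52, 57, 57, 57, 57, 58, 57, 56, 58, 6, 6, 0, 95, 97]
305 [0, 0, 1, 0, 27, 34, 41, 47, 53, 57, 63, 68, 72, 75, 76, 68, 68, 68, 68, 72, 94, 97]
```

View pics/w6.png

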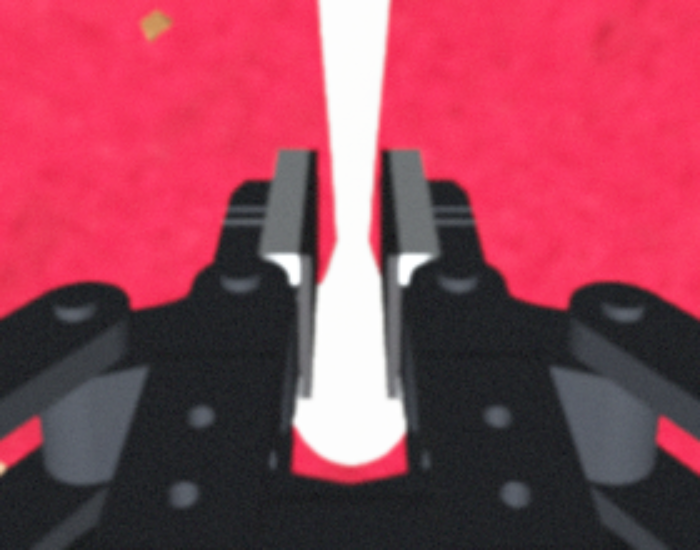

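The image and depth show the pads straddling the handle around (350,200), but their lower edges sit at z≈26 while the reported TCP is at -0.7. The real fingertips are therefore about 26 mm short of the TCP, which also explains gripping the jars by the lids. I'll open and descend carefully on force.

>>> move_arm:
  motion:
    - [0,0,0,0,0,0,0.03]
    - [0,0,0,0,0,0,0.035]
    - [0,0,0,0,0,0.005,0.035]
    - [0,0,0,0,0,0.01,0.035]
    - [0,0,0,0,0,0.014,0.035]
    - [0,0,0,0,0,0.017,0.035]
    - [0,0,0,0,0,0.017,0.035]

```text
clock: 24.62
eef_pos: [367.8, 297.1, -18.0]
tcp_rot: [3.142, 0.001, 0.532]
contact_force: [-0.7, 0.5, -0.2]
opening: 0.409
grasp_force: 0.0
```

```bash
python3 - <<'E'
from h import *
s=sensors.sense();print(s["eef_pos"],s["contact_force"],s["opening"])
p,d=grab_frame("wrist");c=camera_params("wrist");W=cloud(c,d)
D=W[...,:2]-s["eef_pos"][:2];x=D@np.array([.862,.507]);y=D@np.array([.507,-.862])
k=notred(p)&(p.max(2)<190)&(abs(x)<20)&(abs(y)<40)&(W[...,2]<50)&(d>20)
print(k.sum(),np.percentile(W[k][:,2],[0.5,2,10,50]))
cv2.imwrite("pics/w7.png",cv2.resize(p[200:420,140:420],(560,440))[...,::-1])
E
```

```text
[367.81480753 297.1352846  -18.00890556] [-0.6583962   0.51501802 -0.19823123] 0.4093802787033156
5097 [10.06728958 11.63702533 16.62832596 33.76033471]
```

View pics/w7.png

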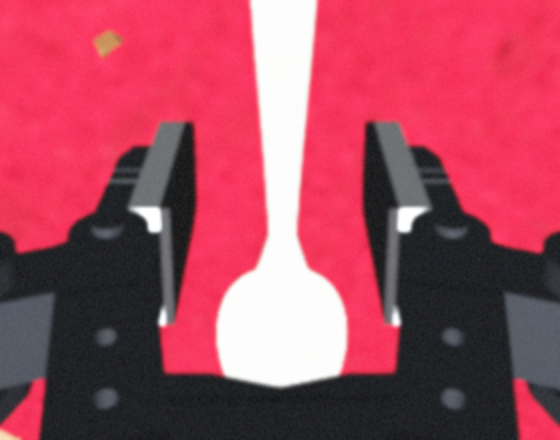

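The tips are at z≈10 straddling the neck (282,235), and the spoon is undisturbed. I go down 7 mm more and close.

>>> move_arm:
  motion:
    - [0,0,0,0,0,0.003,0.035]
    - [0,0,0,0,0,0.006,0.035]
    - [0,0,0,0,0,0.007,0.035]
    - [0,0,0,0,0,0.007,0.025]
    - [0,0,0,0,0,0.007,0.015]
    - [0,0,0,0,0,0.007,0.004]
    - [0,0,0,0,0,0.007,0.004]
    - [0,0,0,0,0,0.007,0.004]

```text
clock: 25.68
eef_pos: [370.3, 299.0, -21.5]
tcp_rot: [-3.141, -0.005, 0.532]
contact_force: [-5.1, -4.5, 51.2]
opening: 0.248
grasp_force: 43.5
```

>>> move_arm:
  motion:
    - [0,0,0,0,0,0,0.004]
    - [0,0,0,0,0,0,0.004]

```text
clock: 25.92
eef_pos: [370.3, 299.0, -21.5]
tcp_rot: [-3.141, -0.005, 0.532]
contact_force: [-5.1, -4.9, 51.3]
opening: 0.244
grasp_force: 43.5
```

```bash
python3 - <<'E'
from h import *
s=sensors.sense();print(s["eef_pos"],s["opening"]*85.4)
go(573.7,299.5,75,1.674)
E
```

```text
[370.26160188 299.01741794 -21.5064179 ] 20.83634136565996
t25.9 turn [ 0.002 -0.005 -1.142] shift [ 0.176   0.1028 -0.0956] q6 1.71 yaw 0.532
```

The spoon is gripped (opening 20.8 mm), but the tips are pressing on the table, so I lift at once and carry it over the tray.

>>> move_arm:
  motion:
    - [0,0,0,0,0,-0.008,0.004]
    - [0,0,0,0,0,-0.05,0.004]
    - [0,0,-0.17,0.01,0.005,-0.09,0.004]
    - [0,0,-0.34,0.04,0.022,-0.1,0.004]
    - [0,0,-0.51,0.075,0.042,-0.1,0.004]
    - [0,0,-0.68,0.11,0.062,-0.1,0.004]
    - [0,0,-0.85,0.14,0.082,-0.1,0.004]
    - [0,0,-1.02,0.165,0.096,-0.1,0.004]

```text
clock: 26.92
eef_pos: [560.1, 297.9, 74.9]
tcp_rot: [-3.141, 0.0, 1.557]
contact_force: [-0.0, -0.5, 0.1]
opening: 0.236
grasp_force: 29.4
```

>>> move_arm:
  motion:
    - [0,0,-0.122,0.009,-0.012,0,0.004]
    - [0,0,-0.122,0.009,-0.012,0,0.004]
    - [0,0,-0.122,0.009,-0.012,0,0.004]
    - [0,0,-0.122,0.009,-0.012,0,0.004]
    - [0,0,-0.122,0.009,-0.012,0,0.004]

```text
clock: 27.55
eef_pos: [547.1, 307.4, 75.4]
tcp_rot: [3.141, -0.0, 1.673]
contact_force: [-0.2, 0.2, 0.1]
opening: 0.238
grasp_force: 29.4
```

```bash
python3 - <<'E'
from h import *
s=sensors.sense();print(s["eef_pos"],s["opening"]*85.4,s["tcp_rot"],s["contact_force"])
go(573.6,299.3,75,1.674)
c=camera_params("wrist");p,d=grab_frame("wrist");W=cloud(c,d);W[d<20]=np.nan
R=np.hypot(W[...,0]-573.6,W[...,1]-299.3)
k=(R<120)&(W[...,2]>17)&(W[...,2]<24);print("tray",cv2.minAreaRect(W[k][:,:2].astype(np.float32)))
k=(R<110)&(W[...,2]>80)&(W[...,2]<125)&(p.min(2)>180);print("spoon pts",k.sum(),np.percentile(W[k],[1,99],axis=0).round())
a=np.linalg.svd(W[k][:,:2]-W[k][:,:2].mean(0),full_matrices=False)[2][0];print(np.degrees(np.arctan2(a[1],a[0])))
cv2.imwrite("pics/w8.png",p[...,::-1])
E
```

```text
[547.06750391 307.39673775  75.36355973] 20.3124032346446 [ 3.14148680e+00 -5.28964120e-06  1.67348353e+00] [-0.15471652  0.20503422  0.14221062]
t27.6 turn [ 0.    -0.    -0.001] shift [-0.0108  0.0256  0.0004] q6 0.41 yaw 1.673
tray ((573.4637451171875, 311.87420654296875), (70.25717163085938, 173.90719604492188), 5.845693111419678)
spoon pts 8598 [[536. 253.  98.]
 [564. 371. 108.]]
-84.34532075068087
```

View pics/w8.png

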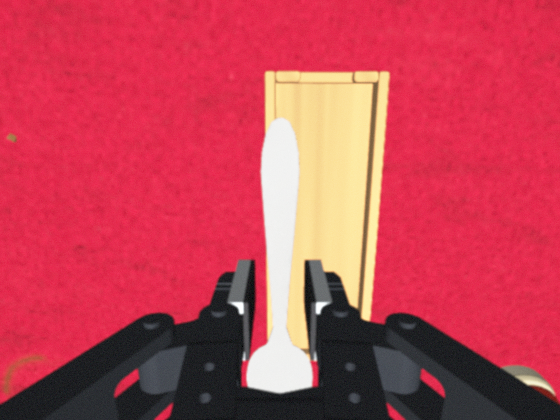

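The held spoon hangs along the tray axis at (280,120–390), about 26 mm to the side of the tray's centreline at (325,200). I correct and check before lowering.

>>> move_arm:
  motion:
    - [0,0,0,-0.0108,0.0256,0,0.004]
    - [0,0,0,-0.0108,0.0256,0,0.004]
    - [0,0,0,-0.0108,0.0256,0,0.004]
    - [0,0,0,-0.0108,0.0256,0,0.004]

```text
clock: 28.1
eef_pos: [572.9, 299.5, 75.2]
tcp_rot: [-3.141, 0.0, 1.674]
contact_force: [0.2, 0.1, 0.0]
opening: 0.234
grasp_force: 29.4
```

```bash
python3 - <<'E'
from h import *
s=sensors.sense();print(s["eef_pos"],s["contact_force"])
go(573.5,299.3,-14.5,1.674)
c=camera_params("wrist");p,d=grab_frame("wrist");W=cloud(c,d);W[d<20]=np.nan
R=np.hypot(W[...,0]-573.6,W[...,1]-299.3)
k=(R<120)&(W[...,2]>17)&(W[...,2]<24);print("tray",cv2.minAreaRect(W[k][:,:2].astype(np.float32)))
E
```

```text
[572.87787195 299.50090705  75.17772887] [0.22715138 0.10919735 0.0221814 ]
t28.1 turn [-0.001  0.     0.   ] shift [-0.0003  0.0007  0.0897] q6 0.38 yaw 1.674
tray ((574.68505859375, 300.00341796875), (70.42579650878906, 197.3208770751953), 5.9161272048950195)
```

>>> move_arm:
  motion:
    - [0,0,0,0,0.001,0.02,0.004]
    - [0,0,0,0,0.001,0.045,0.004]
    - [0,0,0,0,0.001,0.065,0.004]
    - [0,0,0,0,0.001,0.079,0.004]
    - [0,0,0,0,0.001,0.085,0.004]
    - [0,0,0,0,0.001,0.088,0.004]
    - [0,0,0,0,0.001,0.0895,0.004]
    - [0,0,0,0,0.001,0.0895,0.004]

```text
clock: 29.15
eef_pos: [574.9, 299.7, -13.7]
tcp_rot: [3.141, -0.0, 1.674]
contact_force: [0.0, -0.2, -0.5]
opening: 0.239
grasp_force: 29.4
```

>>> move_arm:
  motion:
    - [0,0,0,0,0,0.0005,0.004]
    - [0,0,0,0,0,0.001,0.004]
    - [0,0,0,0,0,0.001,0.004]

```text
clock: 29.52
eef_pos: [574.6, 299.5, -15.1]
tcp_rot: [3.141, -0.0, 1.674]
contact_force: [-1.0, 0.3, 0.5]
opening: 0.237
grasp_force: 29.4
```

>>> move_arm:
  motion:
    - [0,0,0,0,0,0.0008,0.004]
    - [0,0,0,0,0,0.0008,0.022]
    - [0,0,0,0,0,0.0008,0.025]
    - [0,0,0,0,0,0.0008,0.026]
    - [0,0,0,0,0,-0.01,0.026]
    - [0,0,0,0,0,-0.05,0.026]
    - [0,0,0,0,0,-0.11,0.026]
    - [0,0,0,0,0,-0.16,0.026]

```text
clock: 30.52
eef_pos: [574.9, 299.7, 147.8]
tcp_rot: [3.14, -0.001, 1.674]
contact_force: [0.7, -0.2, -1.3]
opening: 0.304
grasp_force: 0.0
```

>>> move_arm:
  motion:
    - [0,0,0,0,0,-0.045,0.06]
    - [0,0,0,0,0,-0.045,0.06]
    - [0,0,0,0,0,-0.045,0.06]

```text
clock: 30.9
eef_pos: [574.2, 299.3, 189.8]
tcp_rot: [-3.141, 0.0, 1.674]
contact_force: [-0.4, 0.6, 0.5]
opening: 0.703
grasp_force: 0.0
```

```bash
python3 - <<'E'
from h import *
s=sensors.sense();print(s["eef_pos"],s["contact_force"])
p,d=grab_frame("wrist");c=camera_params("wrist");W=cloud(c,d);W[d<20]=np.nan
hsv=cv2.cvtColor(p,cv2.COLOR_RGB2HSV)
k=(hsv[...,1]<40)&(p.min(2)>190)&(abs(W[...,0]-574)<30)&(abs(W[...,1]-299)<95)&(W[...,2]<22)
A=W[k];print(k.sum(),np.percentile(A,[1,50,99],axis=0).round(1));print(cv2.minAreaRect(A[:,:2].astype(np.float32)))
cv2.imwrite("pics/w9.png",p[...,::-1])
q,d=grab_frame("top");np.savez("pics/top2.npz",p=q,d=d);q,d=grab_frame("side");np.savez("pics/side2.npz",p=q,d=d)
E
```

```text
[574.22058133 299.31698453 189.8075875 ] [-0.42415098  0.64247162  0.51826339]
2140 [[562.4 232.8   3.2]
 [573.5 280.6   9.1]
 [591.6 362.5  14.8]]
((574.2083740234375, 296.3702392578125), (28.626264572143555, 138.86740112304688), 5.441138744354248)
```

View pics/w9.png

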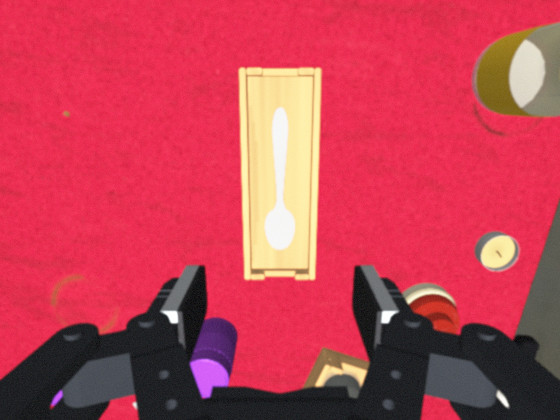

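The teaspoon lies flat in its tray: bowl (279,230), handle tip (280,110), inside walls at x 243–318. Next is the large cup.

```bash
python3 - <<'E'
from h import *
go(450,-150,190,1.03)
for n,uv,us in [("top",(330,262),(297,254)),("side",(321,190),(312,213))]:
    p,d=load(n+"2");c=camera_params(n);m=notred(p);W=cloud(c,d)
    print(n,cup(c,comp(m,uv),32,34,0),cup(c,comp(m,us),26,26.5,0))
    k=(np.hypot(W[...,0]-632,W[...,1]+62)<35)&(W[...,2]>70)&(W[...,2]<85);print("orange",W[k].mean(0))
E
```

```text
t31.1 turn [-0.002  0.002  0.644] shift [-0.4339 -0.1695 -0.0009] q6 0.37 yaw 1.674
top (array([ 472.4, -113.1]), np.float64(-122.2), np.float64(104.1)) (array([489. , -30.8]), np.float64(122.4), np.float64(85.5))
orange [630.14913604 -62.43857622  77.64033601]h.py:29: RuntimeWarning: Mean of empty slice.
  return least_squares(f,P[:,:2].mean(0),loss="soft_l1").x
  ret = um.true_divide(
Traceback (most recent call last):
  File "h.py", line 42, in cup
    dc=circ(q,R)
  File "h.py", line 29, in circ
    return least_squares(f,P[:,:2].mean(0),loss="soft_l1").x
           ~~~~~~~~~~~~~^^^^^^^^^^^^^^^^^^^^^^^^^^^^^^^^^^
ValueError: Initial guess is outside of provided bounds
```

>>> move_arm:
  motion:
    - [0,0,0.08,-0.045,-0.018,0,0.06]
    - [0,0,0.16,-0.1,-0.039,0,0.06]
    - [0,0,0.24,-0.156,-0.061,0,0.06]
    - [0,0,0.32,-0.212,-0.083,0,0.06]
    - [0,0,0.4,-0.268,-0.105,0,0.06]
    - [0,0,0.48,-0.324,-0.127,0,0.06]
    - [0,0,0.56,-0.38,-0.149,0,0.06]
    - [0,0,0.644,-0.434,-0.1695,0,0.06]

```text
clock: 32.05
eef_pos: [449.5, -151.3, 189.0]
tcp_rot: [-3.14, 0.0, 1.028]
contact_force: [1.7, 0.2, 0.1]
opening: 0.7
grasp_force: 0.0
```

>>> move_arm:
  motion:
    - [0,0,0,0,0,0,0.06]
    - [0,0,0,0,0,0,0.06]
    - [0,0,0,0,0,0,0.06]
    - [0,0,0,0,0,0,0.06]

```text
clock: 32.55
eef_pos: [451.1, -148.6, 189.6]
tcp_rot: [-3.141, -0.0, 1.032]
contact_force: [-0.0, -1.0, -0.0]
opening: 0.704
grasp_force: 0.0
```

```bash
cat >> h.py <<'E'
def cupd(W,p,xy,zc,R,rad,zlo,zhi):
    """cup pose by depth: rim/handle points in the height band near xy"""
    k=(np.hypot(W[...,0]-xy[0],W[...,1]-xy[1])<rad)&(W[...,2]>zlo)&(W[...,2]<zhi)&notred(p)
    A=W[k][:,:2];c=np.array(xy,float)
    for _ in range(10):
        r=np.hypot(*(A-c).T);far=A[r>R+8];u=far.mean(0)-c;u/=np.linalg.norm(u)
        q=A[(r<R+6)&(r>R-9)&((A-c)@u<R*.7)];c=circ(q,R-2)
    b=far-c;ax=np.linalg.svd(b-b.mean(0),full_matrices=False)[2][0];ax*=np.sign(ax@u)
    return c.round(1),"radial deg %.1f"%np.degrees(np.arctan2(u[1],u[0])),"axis deg %.1f"%np.degrees(np.arctan2(ax[1],ax[0])),"tip %.1f"%((far-c)@u).max(),k.sum(),len(q)
E
python3 - <<'E'
from h import *
s=sensors.sense();print(s["eef_pos"],s["tcp_rot"])
c=camera_params("wrist");p,d=grab_frame("wrist");W=cloud(c,d);W[d<20]=np.nan;np.savez("pics/w10.npz",p=p,d=d,T=c["world_from_camera"])
print("large",cupd(W,p,(472.4,-113),32,34,115,25,40))
print("small",cupd(W,p,(489.,-31),26,26.5,70,19,34))
for n in ["top","side"]:
    p,d=load(n+"0");W=cloud(camera_params(n),d)
    print(n,cupd(W,p,(472.4,-113),32,34,115,25,40),cupd(W,p,(489.,-31),26,26.5,95,19,34))
E
```

```text
[ 451.11683671 -148.58097694  189.61264044] [-3.14121875e+00 -2.70996070e-05  1.03242014e+00]
large (array([ 474.3, -112. ]), 'radial deg -129.8', 'axis deg -109.3', 'tip 102.4', np.int64(2147), 516)
small (array([492. , -30.7]), 'radial deg 145.8', 'axis deg 99.9', 'tip 67.8', np.int64(1745), 458)
top (array([ 472.9, -113.4]), 'radial deg -137.7', 'axis deg -108.6', 'tip 101.0', np.int64(285), 53) (array([490.4, -32.1]), 'radial deg 137.3', 'axis deg 104.8', 'tip 85.1', np.int64(244), 45)
side (array([ 473.3, -111.4]), 'radial deg -138.5', 'axis deg -108.6', 'tip 100.5', np.int64(228), 66) (array([490.7, -30.3]), 'radial deg 163.8', 'axis deg 100.5', 'tip 67.4', np.int64(234), 55)
```

```bash
python3 - <<'E'
from h import *
s0=open("h.py").read().replace("far=A[r>R+8];u=","far=A[(r>R+8)&((A-c)@u0>.85*r)];u=").replace("rad,zlo,zhi):","rad,zlo,zhi,a0):").replace("A=W[k][:,:2];c=np.array(xy,float)","A=W[k][:,:2];c=np.array(xy,float);u0=np.array([np.cos(np.radians(a0)),np.sin(np.radians(a0))])")
open("h.py","w").write(s0)
E
python3 - <<'E'
from h import *
z=np.load("pics/w10.npz");c=camera_params("wrist");c["world_from_camera"]=z["T"];W=cloud(c,z["d"])
print(cupd(W,z["p"],(473.5,-112),32,34,115,25,40,-122),cupd(W,z["p"],(491,-31),26,26.5,95,19,34,122))
for n in ["top","side"]:
    p,d=load(n+"0");W=cloud(camera_params(n),d)
    print(n,cupd(W,p,(472.4,-113),32,34,115,25,40,-122),cupd(W,p,(489.,-31),26,26.5,95,19,34,122))
x=np.radians(-121.8);P=np.array([473.8,-112])+54*np.array([np.cos(x),np.sin(x)]);print(P);go(P[0],P[1],-2,x+np.pi)
E
```

```text
(array([ 474.3, -112. ]), 'radial deg -122.2', 'axis deg -122.7', 'tip 102.4', np.int64(2164), 516) (array([491.9, -30.9]), 'radial deg 124.6', 'axis deg 134.2', 'tip 79.5', np.int64(2003), 438)
top (array([ 472.9, -113.3]), 'radial deg -123.0', 'axis deg -123.8', 'tip 103.0', np.int64(285), 50) (array([490.3, -32.3]), 'radial deg 122.6', 'axis deg 122.8', 'tip 85.8', np.int64(244), 45)
side (array([ 473.1, -111.5]), 'radial deg -121.6', 'axis deg -122.8', 'tip 104.8', np.int64(228), 66) (array([490.7, -30.4]), 'radial deg 122.7', 'axis deg 122.5', 'tip 84.6', np.int64(234), 51)
[ 445.34438704 -157.89420542]
t32.6 turn [-0.     0.     0.016] shift [-0.0108 -0.0002  0.1917] q6 0.22 yaw 1.032
```

>>> move_arm:
  motion:
    - [0,0,0.023,-0.0113,-0.0007,0.04,0.045]
    - [0,0,0.023,-0.0113,-0.0007,0.09,0.045]
    - [0,0,0.023,-0.0113,-0.0007,0.135,0.045]
    - [0,0,0.023,-0.0113,-0.0007,0.165,0.045]
    - [0,0,0.023,-0.0113,-0.0007,0.182,0.045]
    - [0,0,0.023,-0.0113,-0.0007,0.19,0.045]
    - [0,0,0.023,-0.0113,-0.0007,0.1915,0.045]
    - [0,0,0.023,-0.0113,-0.0007,0.1915,0.045]

```text
clock: 33.6
eef_pos: [445.0, -159.0, -1.1]
tcp_rot: [3.141, -0.0, 1.008]
contact_force: [0.3, 0.2, -0.2]
opening: 0.529
grasp_force: 0.0
```

>>> move_arm:
  motion:
    - [0,0,0,0,0,0,0.03]
    - [0,0,0,0,0,0,0.02]
    - [0,0,0,0,0,0,0.008]
    - [0,0,0,0,0,0,0.008]
    - [0,0,0,0,0,0,0.008]
    - [0,0,0,0,0,0,0.008]
    - [0,0,0,0,0,0,0.008]

```text
clock: 34.48
eef_pos: [444.5, -159.1, -1.7]
tcp_rot: [3.141, 0.0, 1.007]
contact_force: [-1.0, -2.2, 3.6]
opening: 0.153
grasp_force: 29.2
```

```bash
python3 - <<'E'
from h import *
s=sensors.sense();print(s["eef_pos"],s["opening"]*85.4)
# tray centre and axis: large cup origin at tray centre, grip point 20 mm along the handle (-80.9 deg)
x=np.radians(-80.9);T=np.array([569,-314.2])+20*np.array([np.cos(x),np.sin(x)]);print(T);go(T[0],T[1],80,x+np.pi)
E
```

```text
[ 444.47821749 -159.10095092   -1.67862738] 13.067525007381482
[ 572.16316135 -333.94827614]
t34.5 turn [ 0.     0.    -0.722] shift [-0.0796  0.2014 -0.0816] q6 0.22 yaw 1.007
```

>>> move_arm:
  motion:
    - [0,0,0,0,0,-0.01,0.008]
    - [0,0,0,0,0,-0.03,0.008]
    - [0,0,0,0,0,-0.06,0.008]
    - [0,0,0,0,0,-0.08,0.008]
    - [0,0,0,0,0,-0.08,0.008]
    - [0,0,0,0,0,-0.08,0.008]
    - [0,0,0,0,0,-0.08,0.008]

```text
clock: 35.35
eef_pos: [443.7, -158.7, 77.4]
tcp_rot: [-3.14, 0.0, 1.007]
contact_force: [0.2, -0.5, -0.8]
opening: 0.158
grasp_force: 29.3
```

```bash
python3 - <<'E'
from h import *
s=sensors.sense();print(s["eef_pos"],s["opening"]*85.4,s["contact_force"])
for n in ["wrist","side"]:
    c=camera_params(n);p,d=grab_frame(n);W=cloud(c,d);W[d<20]=np.nan
    R=np.hypot(W[...,0]-473.5,W[...,1]+112)
    u=np.array([np.cos(np.radians(-122)),np.sin(np.radians(-122))])
    k=(R<38)&(W[...,2]>60)&notred(p)&(p.min(2)>60);A=W[k]
    r=A[R[k]>25]
    a=(r[:,:2]-[473.5,-112])@u
    for t in (-34,-15,5,25):
        q=r[(a>=t)&(a<t+15)]
        if len(q)>3: print(n,t,len(q),np.percentile(q[:,2],[5,50,95]).round(1))
    print(circ(A[(R[k]>22)&(A[:,2]>105)],32) if ((R[k]>22)&(A[:,2]>105)).sum()>10 else "")
    if n=="wrist": cv2.imwrite("pics/w11.png",p[...,::-1])
E
```

```text
[ 443.72860373 -158.72546618   77.40814904] 13.48137696546873 [ 0.17766866 -0.47898301 -0.76683445]
wrist -34 4530 [ 80.9  93.9 108.9]
wrist -15 2844 [ 81.   90.7 108.9]
wrist 5 3197 [ 81.1  91.6 109. ]
wrist 25 3925 [ 81.6  98.  109.2]
[ 473.18298205 -112.09168527]
side -34 83 [ 82.8  97.8 110.1]
side -15 227 [ 87.9 457.3 519.6]
side 5 96 [ 82.2 107.1 530.3]
side 25 199 [ 81.4 108.6 480.8]
[ 473.49945637 -110.64696869]
```

View pics/w11.png

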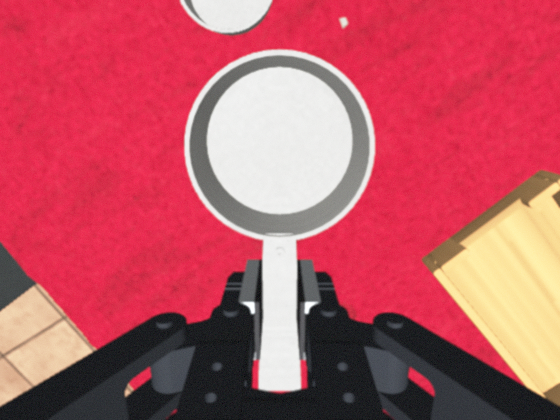

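The large cup is held level by its handle (280,300), with the rim circle centred at (280,145). It hangs straight along the tool axis, so I carry it to the tray.

>>> move_arm:
  motion:
    - [0,0,-0.12,-0.01,0.025,0,0.008]
    - [0,0,-0.25,-0.025,0.063,0,0.008]
    - [0,0,-0.38,-0.041,0.103,0,0.008]
    - [0,0,-0.51,-0.057,0.143,0,0.008]
    - [0,0,-0.64,-0.072,0.18,0,0.008]
    - [0,0,-0.723,-0.0805,0.203,0,0.008]
    - [0,0,-0.723,-0.0805,0.203,0,0.008]
    - [0,0,-0.723,-0.0805,0.203,0,0.008]

```text
clock: 36.45
eef_pos: [572.0, -334.6, 77.4]
tcp_rot: [-3.14, -0.001, 1.729]
contact_force: [-0.4, 0.6, -0.1]
opening: 0.155
grasp_force: 29.3
```

>>> move_arm:
  motion:
    - [0,0,0,0,0,0,0.008]
    - [0,0,0,0,0,0,0.008]

```text
clock: 36.7
eef_pos: [572.8, -334.9, 78.4]
tcp_rot: [-3.141, -0.0, 1.73]
contact_force: [0.7, -0.3, -1.1]
opening: 0.158
grasp_force: 29.3
```

```bash
python3 - <<'E'
from h import *
s=sensors.sense();print(s["eef_pos"],s["opening"]*85.4)
for n in ["wrist","side"]:
    c=camera_params(n);p,d=grab_frame(n);W=cloud(c,d);W[d<20]=np.nan
    k=(np.hypot(W[...,0]-569,W[...,1]+314)<105)&(W[...,2]>18)&(W[...,2]<28)&notred(p)&(p.min(2)>90);print(n,cv2.minAreaRect(W[k][:,:2].astype(np.float32)),k.sum())
    k=(np.hypot(W[...,0]-563,W[...,1]+281)<45)&(W[...,2]>104)&(W[...,2]<116)&(p.min(2)>60);print(circ(W[k],32))
go(572.4,-335.3,4.5,1.730)
E
```

```text
[ 572.76286155 -334.85931473   78.41982038] 13.51937084025828
wrist ((570.1945190429688, -313.070068359375), (98.3652572631836, 163.4658203125), 9.159968376159668) 4015
[ 563.92534389 -280.85985173]
side ((569.2095336914062, -313.9630432128906), (96.73163604736328, 168.2283477783203), 9.013275146484375) 200
[ 563.31561153 -280.21807605]
t36.8 turn [0. 0. 0.] shift [-0.0001 -0.0006  0.074 ] q6 -0.69 yaw 1.730
```

>>> move_arm:
  motion:
    - [0,0,0,0,0,0.02,0.008]
    - [0,0,0,0,0,0.04,0.008]
    - [0,0,0,0,0,0.056,0.008]
    - [0,0,0,0,0,0.066,0.008]
    - [0,0,0,0,0,0.071,0.008]
    - [0,0,0,0,0,0.073,0.008]
    - [0,0,0,0,0,0.074,0.008]
    - [0,0,0,0,0,0.074,0.008]

```text
clock: 37.8
eef_pos: [573.3, -335.7, 4.7]
tcp_rot: [3.141, 0.0, 1.73]
contact_force: [0.5, 0.2, 0.2]
opening: 0.156
grasp_force: 29.3
```

>>> move_arm:
  motion:
    - [0,0,0,0,0,0.0005,0.008]
    - [0,0,0,0,0,0.001,0.008]
    - [0,0,0,0,0,0.0013,0.008]
    - [0,0,0,0,0,0.0013,0.008]

```text
clock: 38.3
eef_pos: [573.4, -335.9, 3.4]
tcp_rot: [3.141, 0.001, 1.73]
contact_force: [0.0, -2.1, 3.3]
opening: 0.155
grasp_force: 29.5
```

Contact. I release, lift, and measure.

>>> move_arm:
  motion:
    - [0,0,0,0,0,0,0.016]
    - [0,0,0,0,0,0,0.025]
    - [0,0,0,0,0,0,0.035]
    - [0,0,0,0,0,0,0.035]
    - [0,0,0,0,0,-0.02,0.035]
    - [0,0,0,0,0,-0.07,0.035]
    - [0,0,0,0,0,-0.13,0.035]
    - [0,0,0,0,0,-0.185,0.035]

```text
clock: 39.3
eef_pos: [573.2, -335.6, 191.7]
tcp_rot: [3.14, 0.001, 1.73]
contact_force: [1.2, -0.0, 0.3]
opening: 0.412
grasp_force: 0.0
```

>>> move_arm:
  motion:
    - [0,0,0,0,0,0,0.045]
    - [0,0,0,0,0,0,0.045]
    - [0,0,0,0,0,0,0.045]

```text
clock: 39.67
eef_pos: [572.2, -335.0, 186.8]
tcp_rot: [-3.14, -0.001, 1.73]
contact_force: [-0.2, -0.3, -0.4]
opening: 0.532
grasp_force: 0.0
```

```bash
python3 - <<'E'
from h import *
s=sensors.sense();print(s["eef_pos"],s["contact_force"])
for n in ["wrist","side","top"]:
    c=camera_params(n);p,d=grab_frame(n);W=cloud(c,d);W[d<20]=np.nan
    m=(p.astype(int).max(2)-p.min(2)<45)
    k=(np.hypot(W[...,0]-564,W[...,1]+280)<45)&(W[...,2]>32)&(W[...,2]<44)&m
    x=np.array([.158,-.987]);b=(W[...,:2]-[564,-280])@x
    h=(b>44)&(b<110)&(W[...,2]>30)&(W[...,2]<44)&(abs((W[...,:2]-[564,-280])@[.987,.158])<25)&m
    o=circ(W[k],32);hm=W[h][:,:2];print(n,k.sum(),o.round(1),"handle",h.sum(),np.degrees(np.arctan2(*(hm.mean(0)-o)[::-1])).round(1) if h.any() else "",(b[h].max() if h.any() else 0).round(1),"rim z",np.median(W[k][:,2]).round(1))
a=np.radians(122.6);P=np.array([490.9,-30.9])+46*np.array([np.cos(a),np.sin(a)]);print(P);go(P[0],P[1],190,a-np.pi)
E
```

```text
[ 572.21349157 -334.98338597  186.81763812] [-0.15058555 -0.28188235 -0.44996069]
wrist 858 [ 564.5 -281.7] handle 1165 -80.9 103.5 rim z 35.3
side 78 [ 563.6 -280.7] handle 75 -80.9 99.3 rim z 35.9
top 68 [ 562.9 -282. ] handle 142 -81.1 105.0 rim z 35.2
[466.11654389   7.85281026]
 other half turn: [-0.001 -0.002 -0.409]
t39.8 turn [-2.000e-03  2.000e-03  2.732e+00] shift [ 0.3556 -0.0505 -0.0027] q6 -0.69 yaw 1.730
```

The large cup sits flat in its tray (rim z≈36, handle at -80.9°, aligned with the tray). Now I go to the small cup.

>>> move_arm:
  motion:
    - [0,0,-0.06,0.045,-0.007,0,0.045]
    - [0,0,-0.12,0.1,-0.0145,0,0.045]
    - [0,0,-0.18,0.157,-0.0225,0,0.045]
    - [0,0,-0.24,0.214,-0.0305,0,0.045]
    - [0,0,-0.3,0.271,-0.0385,0,0.045]
    - [0,0,-0.36,0.32,-0.0455,0,0.045]
    - [0,0,-0.409,0.3556,-0.0505,0,0.045]
    - [0,0,-0.409,0.3556,-0.0505,0,0.045]

```text
clock: 40.83
eef_pos: [465.7, 9.4, 187.6]
tcp_rot: [-3.141, -0.001, 2.143]
contact_force: [0.2, -1.1, 0.1]
opening: 0.529
grasp_force: 0.0
```

>>> move_arm:
  motion:
    - [0,0,0,0,0,0,0.045]
    - [0,0,0,0,0,0,0.045]
    - [0,0,0,0,0,0,0.045]

```text
clock: 41.2
eef_pos: [466.9, 6.8, 187.8]
tcp_rot: [-3.141, -0.0, 2.138]
contact_force: [0.4, -0.7, 0.2]
opening: 0.528
grasp_force: 0.0
```

```bash
python3 - <<'E'
from h import *
s=sensors.sense();print(s["eef_pos"],s["tcp_rot"])
for n in ["wrist","side"]:
    c=camera_params(n);p,d=grab_frame(n);W=cloud(c,d);W[d<20]=np.nan
    print(n,cupd(W,p,(491,-31),26,26.5,95,19,34,122.6))
    W2=onplane(c,[[0,0]],0)
a=np.radians(122.6);P=np.array([490.9,-30.9])+46*np.array([np.cos(a),np.sin(a)]);go(P[0],P[1],-5,a)
E
```

```text
[466.88854301   6.84663313 187.84618115] [-3.14133920e+00 -7.14414093e-05  2.13789043e+00]
wrist (array([491.5, -30. ]), 'radial deg 122.6', 'axis deg 122.7', 'tip 84.9', np.int64(1604), 390)
side (array([490.8, -31.1]), 'radial deg 122.0', 'axis deg 122.5', 'tip 85.9', np.int64(166), 49)
t41.3 turn [-0.    -0.    -0.002] shift [ 1.100e-03 -1.000e-04  1.929e-01] q6 -0.56 yaw 2.138
```

>>> move_arm:
  motion:
    - [0,0,0,0.001,0,0.04,0.045]
    - [0,0,0,0.001,0,0.09,0.045]
    - [0,0,0,0.001,0,0.135,0.045]
    - [0,0,0,0.001,0,0.167,0.045]
    - [0,0,0,0.001,0,0.184,0.045]
    - [0,0,0,0.001,0,0.191,0.045]
    - [0,0,0,0.001,0,0.193,0.045]
    - [0,0,0,0.001,0,0.193,0.045]

```text
clock: 42.3
eef_pos: [466.7, 8.4, -4.5]
tcp_rot: [3.141, 0.001, 2.139]
contact_force: [1.2, -0.4, -0.1]
opening: 0.528
grasp_force: 0.0
```

>>> move_arm:
  motion:
    - [0,0,0,0,0,0,0.03]
    - [0,0,0,0,0,0,0.02]
    - [0,0,0,0,0,0,0.008]
    - [0,0,0,0,0,0,0.008]
    - [0,0,0,0,0,0,0.008]
    - [0,0,0,0,0,0,0.008]
    - [0,0,0,0,0,0,0.008]

```text
clock: 43.18
eef_pos: [466.3, 8.4, -5.0]
tcp_rot: [3.141, 0.0, 2.139]
contact_force: [-0.0, 0.4, 1.8]
opening: 0.156
grasp_force: 29.2
```

```bash
python3 - <<'E'
from h import *
s=sensors.sense();print(s["eef_pos"],s["tcp_rot"],s["opening"]*85.4)
E
```

```text
[466.26007175   8.43340715  -4.9809132 ] [3.14148482e+00 3.54951826e-05 2.13928290e+00] 13.288724103453363
```

>>> move_arm:
  motion:
    - [0,0,0,0,0,-0.01,0.008]
    - [0,0,0,0,0,-0.04,0.008]
    - [0,0,0,0,0,-0.08,0.008]
    - [0,0,0,0,0,-0.11,0.008]
    - [0,0,0,0,0,-0.12,0.008]
    - [0,0,0,0,0,-0.12,0.008]
    - [0,0,0,0,0,-0.12,0.008]
    - [0,0,0,0,0,-0.12,0.008]

```text
clock: 44.18
eef_pos: [465.4, 8.4, 113.9]
tcp_rot: [-3.14, -0.001, 2.139]
contact_force: [0.5, 0.8, 0.1]
opening: 0.157
grasp_force: 29.2
```

```bash
python3 - <<'E'
from h import *
s=sensors.sense();print(s["eef_pos"],s["opening"]*85.4)
c=camera_params("wrist");p,d=grab_frame("wrist");W=cloud(c,d);W[d<20]=np.nan
T=s["eef_pos"];u=np.array([np.cos(2.138),np.sin(2.138)])  # tool x = along the handle
C=T[:2]-46*u if False else np.array([491.2,-30.6])
R=np.hypot(*(W[...,:2]-C).transpose(2,0,1))
k=(R<32)&(W[...,2]>T[2]+15)&(W[...,2]<T[2]+45)&(p.min(2)>50);A=W[k];a=(A[:,:2]-C)@u
for t in (-27,-10,10):
    q=A[(a>=t)&(a<t+17)];print(t,len(q),np.percentile(q[:,2],[2,50,98]).round(1))
rim=A[A[:,2]>np.percentile(A[:,2],98)-5];o=circ(rim,25);print("centre",o.round(1),"from tcp",np.linalg.norm(o-T[:2]).round(1),np.degrees(np.arctan2(*(T[:2]-o)[::-1])).round(1))
E
```

```text
[465.41139079   8.40211229 113.92364916] 13.4370694689612Traceback (most recent call last):
  File "<stdin>", line 9, in <module>
    return _quantile_unchecked(
        a, q, axis, out, overwrite_input, method, keepdims, weights)
    return _ureduce(a,
                    func=_quantile_ureduce_func,
    ...<5 lines>...
                    overwrite_input=overwrite_input,
                    method=method)
    r = func(a, **kwargs)
    result = _quantile(arr,
                       quantiles=q,
    ...<2 lines>...
                       out=out,
                       weights=wgt)
    slices_having_nans = np.isnan(arr[-1, ...])
                                  ~~~^^^^^^^^^
IndexError: index -1 is out of bounds for axis 0 with size 0
```

The small cup is gripped (opening 13.4 mm, held at 29 N) but is hidden from the wrist camera by the hand. I carry and turn it over the tray.

>>> move_arm:
  motion:
    - [0,0,0.18,-0.035,-0.0095,0,0.008]
    - [0,0,0.36,-0.085,-0.023,0,0.008]
    - [0,0,0.54,-0.135,-0.036,0,0.008]
    - [0,0,0.72,-0.185,-0.0495,0,0.008]
    - [0,0,0.9,-0.235,-0.063,0,0.008]
    - [0,0,1.08,-0.28,-0.075,0,0.008]
    - [0,0,1.26,-0.32,-0.0855,0,0.008]
    - [0,0,1.44,-0.34,-0.0911,0,0.008]

```text
clock: 45.22
eef_pos: [572.6, -329.3, 114.0]
tcp_rot: [-3.141, 0.0, 0.692]
contact_force: [-1.0, 0.2, -0.8]
opening: 0.156
grasp_force: 29.3
```

>>> move_arm:
  motion:
    - [0,0,0.18,0,0,0,0.008]
    - [0,0,0.36,0,0,0,0.008]
    - [0,0,0.54,0,0,0,0.008]
    - [0,0,0.72,0,0,0,0.008]
    - [0,0,0.9,0,0,0,0.008]
    - [0,0,1.08,0,0,0,0.008]
    - [0,0,1.26,0,0,0,0.008]
    - [0,0,1.44,0,0,0,0.008]

```text
clock: 46.22
eef_pos: [572.1, -326.9, 114.0]
tcp_rot: [3.141, 0.001, -0.747]
contact_force: [-0.7, 0.4, 0.1]
opening: 0.161
grasp_force: 29.3
```

>>> move_arm:
  motion:
    - [0,0,0.18,0,0,0,0.008]
    - [0,0,0.36,0,0,0,0.008]
    - [0,0,0.54,0,0,0,0.008]
    - [0,0,0.671,0,0,0,0.008]
    - [0,0,0.671,0,0,0,0.008]
    - [0,0,0.671,0,0,0,0.008]
    - [0,0,0.671,0,0,0,0.008]
    - [0,0,0.671,0,0,0,0.008]

```text
clock: 47.22
eef_pos: [572.4, -327.1, 115.0]
tcp_rot: [3.142, -0.0, -1.411]
contact_force: [-0.4, 0.1, -0.0]
opening: 0.154
grasp_force: 29.3
```

```bash
python3 - <<'E'
from h import *
s=sensors.sense();print(s["eef_pos"],s["tcp_rot"],s["opening"]*85.4,s["qpos"])
go(571.7,-327.2,114,-1.412)
T=s["eef_pos"]
for n in ["top","side"]:
    c=camera_params(n);p,d=grab_frame(n);W=cloud(c,d);W[d<20]=np.nan
    R=np.hypot(W[...,0]-564.4,W[...,1]+281.5)
    h=np.array([.158,-.987]);b=(W[...,:2]-[564.4,-281.5])@h
    k=(R<31)&(W[...,2]>T[2]+20)&(W[...,2]<T[2]+48);A=W[k]
    print(n,k.sum())
    for t in (-31,-15,0,15):
        m=k&(b>=t)&(b<t+15)
        if m.sum()>3: print("  ",t,m.sum(),(np.percentile(W[m][:,2],[5,50,95])-T[2]).round(1))
    m=k&(W[...,2]>T[2]+27)&(R>18)
    if m.sum()>15: print("  centre",circ(W[m],25).round(1))
    np.savez(f"pics/{n}3.npz",p=p,d=d)
E
```

```text
[ 572.43053955 -327.14105692  114.96632877] [ 3.14155719e+00 -1.57496914e-05 -1.41081350e+00] 13.161344256003458 [-5.21452002e-01  5.00350575e-01  1.63344907e+00 -4.08809541e-05
  1.00781063e+00  2.46017964e+00]
t47.2 turn [ 0.    -0.     0.001] shift [-0.0001  0.0007  0.001 ] q6 2.46 yaw -1.411
top 114
   -31 21 [21.7 29.1 31.7]
   -15 18 [21.3 28.3 30.5]
   0 20 [20.8 28.  31.1]
   15 53 [21.  26.8 30.7]
  centre [ 563.7 -283.3]
side 110
   -31 31 [20.6 24.4 30.2]
   -15 12 [20.9 29.5 33.6]
   0 19 [21.2 25.7 29.7]
   15 43 [20.3 25.4 31.4]
  centre [ 564.5 -280.5]
```

The small cup is level and centred above the large one (centre about 564,-282). Now I tilt 0.15 rad and go partway down.

>>> move_arm:
  motion:
    - [0,0.05,0,0.0003,0.0003,0.01,0.008]
    - [0,0.1,0,0.0007,0.0007,0.025,0.008]
    - [0,0.15,0,0.0007,0.0007,0.04,0.008]
    - [0,0.15,0,0.0007,0.0007,0.055,0.008]
    - [0,0.15,0,0.0007,0.0007,0.066,0.008]
    - [0,0.15,0,0.0007,0.0007,0.07,0.008]
    - [0,0.15,0,0.0007,0.0007,0.07,0.008]
    - [0,0.15,0,0.0007,0.0007,0.07,0.008]

```text
clock: 48.32
eef_pos: [572.2, -328.4, 45.5]
tcp_rot: [-3.141, -0.15, -1.412]
contact_force: [-0.5, -0.6, -0.7]
opening: 0.158
grasp_force: 29.3
```

```bash
python3 - <<'E'
from h import *
s=sensors.sense();print(s["eef_pos"],s["tcp_rot"],s["opening"]*85.4,s["contact_force"])
from scipy.spatial.transform import Rotation as Q
R=Q.from_euler("xyz",s["tcp_rot"])
for P in [(571.8,-327.9,22),(571.8,-327.9,15.5)]: print((R.inv().apply(np.array(P)-s["eef_pos"])/1000).round(4))
T=s["eef_pos"]
for n in ["top","side"]:
    c=camera_params(n);p,d=grab_frame(n);W=cloud(c,d);W[d<20]=np.nan
    q=np.hypot(W[...,0]-564.4,W[...,1]+281.5);h=np.array([.158,-.987]);b=(W[...,:2]-[564.4,-281.5])@h
    k=(q<31)&(W[...,2]>52)&(W[...,2]<85)
    print(n,k.sum(),circ(W[k&(q>18)],25.5).round(1),[(t,np.percentile(W[k&(b>=t)&(b<t+12)][:,2],[50,95]).round(1)) for t in (-28,-14,0,14)])
E
```

```text
[ 572.20114138 -328.37176213   45.47256573] [-3.14091284 -0.15040107 -1.41207357] 13.48384487802746 [-0.53055517 -0.59025791 -0.71752587]
[-0.004   0.0003  0.0231]
[-0.005   0.0003  0.0296]
top 53 [ 562.3 -280.9] [(-28, array([63.7, 66.1])), (-14, array([66.1, 69.4])), (0, array([64.9, 68.9])), (14, array([60.4, 68.2]))]
side 143 [ 563.4 -279.7] [(-28, array([58.5, 64.6])), (-14, array([66.6, 71.8])), (0, array([63.1, 72.1])), (14, array([63.3, 74.2]))]
```

>>> move_arm:
  motion:
    - [0,0,0,-0.001,0.0003,0.006,0.008]
    - [0,0,0,-0.0021,0.0003,0.012,0.008]
    - [0,0,0,-0.0031,0.0003,0.018,0.008]
    - [0,0,0,-0.004,0.0003,0.023,0.008]
    - [0,0,0,-0.0044,0.0003,0.026,0.008]
    - [0,0,0,-0.0047,0.0003,0.028,0.008]
    - [0,0,0,-0.0047,0.0003,0.028,0.008]

```text
clock: 49.3
eef_pos: [571.5, -327.6, 16.5]
tcp_rot: [3.141, -0.15, -1.412]
contact_force: [-0.0, 0.2, 0.4]
opening: 0.162
grasp_force: 29.3
```

>>> move_arm:
  motion:
    - [0,0,0,-0.0001,0,0.0007,0.008]
    - [0,0,0,-0.0002,0,0.0014,0.008]
    - [0,0,0,-0.0003,0,0.0021,0.008]
    - [0,0,0,-0.0004,0,0.0028,0.008]
    - [0,0,0,-0.0004,0,0.0028,0.008]

```text
clock: 49.92
eef_pos: [571.5, -327.5, 13.7]
tcp_rot: [3.142, -0.15, -1.412]
contact_force: [-0.4, -0.4, -0.2]
opening: 0.157
grasp_force: 29.3
```

```bash
python3 - <<'E'
from h import *
s=sensors.sense();print(s["eef_pos"],s["contact_force"])
for n in ["top","side"]:
    c=camera_params(n);p,d=grab_frame(n);W=cloud(c,d);W[d<20]=np.nan
    q=np.hypot(W[...,0]-564.4,W[...,1]+281.5);h=np.array([.158,-.987]);b=(W[...,:2]-[564.4,-281.5])@h
    k=(q<40)&(W[...,2]>2)&(W[...,2]<60)
    print(n,[(t,np.percentile(W[k&(b>=t)&(b<t+10)][:,2],[5,50,95]).round(1)) for t in (-38,-28,-18,-8,2,12,22)])
E
```

```text
[ 571.49683797 -327.54703114   13.73095377] [-0.4098878  -0.39762436 -0.24365756]Traceback (most recent call last):
  File "<stdin>", line 7, in <module>
    return _quantile_unchecked(
        a, q, axis, out, overwrite_input, method, keepdims, weights)
    return _ureduce(a,
                    func=_quantile_ureduce_func,
    ...<5 lines>...
                    overwrite_input=overwrite_input,
                    method=method)
    r = func(a, **kwargs)
    result = _quantile(arr,
                       quantiles=q,
    ...<2 lines>...
                       out=out,
                       weights=wgt)
    slices_having_nans = np.isnan(arr[-1, ...])
                                  ~~~^^^^^^^^^
IndexError: index -1 is out of bounds for axis 0 with size 0
```

No contact yet, about 1–2 mm to go. I creep a last millimetre, release, and back off along the tool axis.

>>> move_arm:
  motion:
    - [0,0,0,-0.0001,0,0.0005,0.008]
    - [0,0,0,-0.0002,0,0.001,0.008]
    - [0,0,0,-0.0002,0,0.001,0.014]
    - [0,0,0,-0.0002,0,0.001,0.022]
    - [0,0,0,-0.0002,0,0.001,0.035]
    - [0,0,0,-0.0002,0,0.001,0.035]
    - [0,0,0,-0.0002,0,-0.015,0.035]
    - [0,0,0,-0.0002,0,-0.06,0.035]

```text
clock: 50.98
eef_pos: [568.6, -317.8, 72.5]
tcp_rot: [3.138, -0.148, -1.411]
contact_force: [-0.2, -0.4, 0.4]
opening: 0.409
grasp_force: 0.0
```

>>> move_arm:
  motion:
    - [0,0,0,0,0,-0.06,0.035]
    - [0,0,0,0.06,0,-0.12,0.035]
    - [0,0,0,0.12,0,-0.16,0.035]
    - [0,0,0,0.12,0,-0.16,0.035]
    - [0,0,0,0.12,0,-0.16,0.035]
    - [0,0,0,0.12,0,-0.16,0.035]

```text
clock: 51.72
eef_pos: [584.3, -410.9, 248.4]
tcp_rot: [3.141, -0.149, -1.412]
contact_force: [-0.4, 0.5, 0.5]
opening: 0.408
grasp_force: 0.0
```

```bash
python3 - <<'E'
from h import *
s=sensors.sense();print(s["clock"],s["eef_pos"],s["contact_force"])
ims=[]
for n,c0 in [("top",(407,222)),("side",(298,130))]:
    c=camera_params(n);p,d=grab_frame(n);W=cloud(c,d);W[d<20]=np.nan
    np.savez(f"pics/{n}4.npz",p=p,d=d)
    x,y=c0;ims.append(cv2.resize(p[y-45:y+45,x-40:x+40],(400,450),interpolation=2))
    for nm,P in dict(dark=(667,69),box=(649,3.5),orange=(632,-62)).items():
        k=(np.hypot(W[...,0]-P[0],W[...,1]-P[1])<30)&(W[...,2]>64)&(W[...,2]<85);print(n,nm,k.sum(),W[k].mean(0).round(1) if k.any() else "")
cv2.imwrite("pics/end.png",np.hstack(ims)[...,::-1])
E
```

```text
51.725 [ 584.32501638 -410.90895584  248.4372219 ] [-0.41764127  0.47850681  0.51010257]
top dark 265 [666.   66.   73.2]
top box 265 [6.478e+02 6.000e-01 7.340e+01]
top orange 213 [629.6 -62.5  77. ]
side dark 231 [667.1  69.9  73. ]
side box 215 [648.7   4.3  73.5]
side orange 175 [630.7 -57.5  76.5]
```

View pics/end.png

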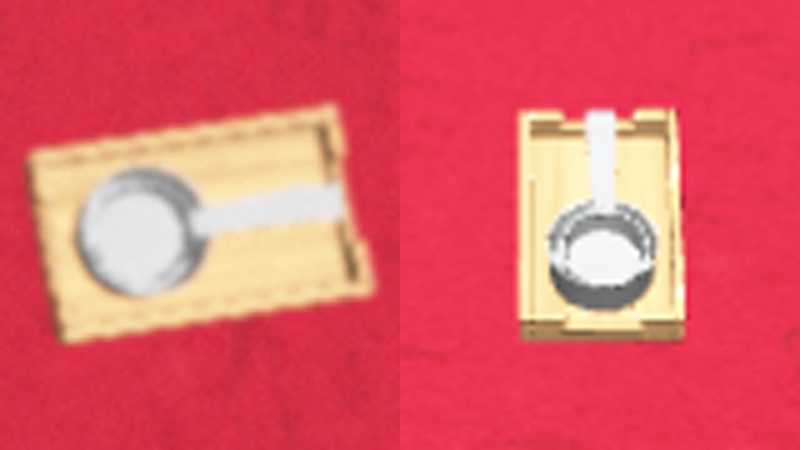

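The small cup sits inside the large one, with the rims concentric at (145,232) in the top crop and (602,255) in the side crop. Both handles point the same way within the tray. All three jars stand upright at lid heights of 73–77 mm, so I hand the job in.

```bash
python3 -c "
from rig import order
print(order.sign_off())"
```

```text
the job is handed in; nothing more can be done
None
```

I handed the job in at about 52 s: both loose jars stand in the spice box's end bays, the teaspoon lies flat in its tray, and the nested cups lie in the wide tray with handles aligned; the timer was never approached, but I didn't re-measure it.

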